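# Stand a calibration-gas cylinder up in its dock and bolt it in

### The job

Take the longer of the two gas cylinders lying on the bench, keep it roughly level while moving it, and lay it between the dock's cheeks with its rubber foot butted squarely against the stop plate. Raise it by the valve end until it stands upright against the plate, its foot staying on the bench and by the plate all the way up, then slide the dock's bolt fully across in front of it and let go. Leave everything else where it is.

Things in the scene. Friction and masses are not known exactly. Their poses are not given: they have to be found in the camera images.
- cylinder: the longer gas cylinder: bare aluminium, 50 mm diameter, 165 mm long overall, 0.4 to 0.65 kg. Origin on its axis at mid-length, 82.5 mm from the foot face (25 mm above the bench when lying); x axis runs along it from foot to valve. It starts lying on the left or the right side of the bench, pointing any way.
- cylinder_foot (a point): centre of the longer cylinder's flat foot face. From it: octagonal rubber anti-roll boot to 28 mm (50 mm across flats, 54 over corners), round 50 mm body to 135 mm, brass valve neck (18 mm diameter) to 147 mm, brass cap (24 mm diameter) to 165 mm. Centre of mass about 75 mm from the foot.
- spare: the shorter gas cylinder, not wanted: same make and diameter (50 mm), 115 mm long, lying on the other side; origin on its axis at mid-length, x axis towards the valve. Leave it.
- dock: grey steel cylinder dock fixed to the bench, facing the robot. Origin on the bench at the middle of the front face of its stop plate; x points from the robot's side into the plate, y left along the plate, z up. Plate 160 mm wide, 65 mm high, front face at x = 0, behind it a base to x = 70 mm. The bay in front (x below 0) is bare bench.
- bay (a point): point on the bench, 25 mm in front of the stop plate's middle, where the standing cylinder's foot centre belongs. In the dock's frame the bay lies between two cheeks, 28 mm high, |y| = 42 to 54 mm, x = -76 to 0; at their front (x = -76 to -56 mm) stand posts 65 mm high, at y = 42 to 82 mm (bolt guide) and -42 to -56 mm (keeper).
- bolt (a joint): the dock's sliding bolt, a steel bar 10 x 12 mm (back face 61 mm before the stop plate, 50 mm above the bench), sliding along the dock's -y: 0 = open, 0.10 m = fully shut across the bay into the keeper. About 2 N friction; stays where left. Starts at 0 to 0.03. Its tip is at dock y = 0.045 minus the joint value, its outer end at 0.195 minus it.
- bolt_handle (a point): on the bolt's upright round handle (12 mm diameter, top 101 mm above the bench), on its axis, 90 mm above the bench. In the dock's frame it is at x = -66 mm, y = 185 mm minus the joint value.
- bottle: white plastic bottle, 54 mm diameter, 140 mm tall, standing; origin at the centre of its underside
- jar: glass jar with black lid, 60 mm diameter, 65 mm tall, standing; origin at the centre of its underside
- amber: amber glass bottle, 38 mm diameter, 85 mm tall, standing to the right of the dock; origin at the centre of its underside
- tin: small bare metal tin, 48 mm diameter, 75 mm tall, standing to the right of the dock's front; origin at the centre of its underside
- cup: white cup, 68 mm diameter, 70 mm tall, standing behind the dock; origin at the centre of its underside
- screwdriver: screwdriver, 160 mm long, about 26 mm thick at the handle, lying crosswise between the robot and the dock; its x axis runs along it
- wrench: wrench, 150 mm long, lying behind and to the right of the dock; its x axis runs along it

How it is judged:
On the way, in this order (a step that is already met when the one before it is completed fails the run):
1. the longer cylinder lies on the bench between the cheeks, its foot face butted against the stop plate (within 9 mm, 9 degrees) (x of cylinder_foot in the frame of dock above -0.009 m and y of cylinder_foot in the frame of dock between -0.02 and 0.02 m and height (world z) of cylinder_foot below 0.032 m and angle between cylinder's own x axis and vertical between 1.45 and 1.69 rad and angle between the x axis of cylinder and the x axis of dock, either way round below 0.157 rad), for 0.2 s.
2. it is raised part way (30 to 60 degrees), its foot on the bench and still by the stop plate (angle between cylinder's own x axis and vertical between 0.52 and 1.05 rad and height (world z) of cylinder_foot below 0.035 m and x of cylinder_foot in the frame of dock above -0.045 m and y of cylinder_foot in the frame of dock between -0.025 and 0.025 m).
3. it stands upright on its foot against the stop plate (angle between cylinder's own x axis and vertical below 0.06 rad and height (world z) of cylinder_foot below 0.006 m and x of cylinder_foot in the frame of dock between -0.036 and -0.018 m and y of cylinder_foot in the frame of dock between -0.02 and 0.02 m), for 0.2 s.
At the end, for the whole second after the job is handed in: The longer cylinder stands on the bench in the dock, valve up (within 3.4 degrees), its foot centre 18 to 36 mm in front of the stop plate and within 20 mm of its middle, at rest; the bolt is shut (joint above 0.092 m) (all of step 3 and value of joint bolt above 0.092 m and linear speed of cylinder below 0.02 m/s and velocity of joint bolt below 0.02 m/s); the robot touches nothing.
It fails at once if the cylinder is tilted valve-up by more than 29 degrees with its foot off the bench (foot centre over 50 mm high), that is, stood up in the air (angle between cylinder's own x axis and vertical below 1.065 rad and height (world z) of cylinder_foot above 0.05 m).
It fails at once if another object is moved by more than 40 mm (distance of any of spare, bottle, jar, amber, cup, screwdriver, wrench, tin from where it was at the start of the episode above 0.04 m).
It fails at once if a standing bottle, jar, tin or cup is tipped over (angle between any of bottle, jar, amber, cup, tin's own z axis and vertical above 0.5 rad).
It also fails if it takes over 64 s, if anything falls off the work surface, if the arm or the gripper's body presses on something with over 40 N, if the wrist force passes 120 N, or if a joint passes its speed limit or range.

### The arm

A 6-joint arm with a two-finger parallel gripper is mounted at the origin on the work surface. World frame = base frame: x ahead of the robot, y to its left, z up, the work surface at z = 0. Lengths are in m, angles in rad, forces in N, time in s.
With the tool pointing down it reaches from about 0.35 to 0.975 m from the base axis. Payload 4.9 kg.
Tool frame: the origin (TCP) lies at the very end of the fingers, on their centre line; the grasp point (between the pads) lies behind it (r.tcp_to_grasp is the z of the grasp point in the tool frame, in m); z points along the fingers, x is the direction in which the jaws open and shut, and the axes are right-handed (so a half turn about z gives the same grasp; the last joint's range is limited). The gripper opens to 85 mm and grips with 20 to 120 N. Pads are 22 mm wide; open, the fingers measure 114 mm over their backs; the gripper's body (76 mm by 85 mm) begins 54 mm behind the grasp point. The pads swing forward as they close: fully open they stand 13 mm farther back than shut.
Start: joints at [-1.245, 0.053, 1.613, -0, 1.476, -0.119], TCP at [0.269, -0.564, 0.231] pointing down, gripper open.
Joint ranges: [-3.01, 3.01], [-1.01, 2.22], [0.06, 2.58], [-1.02, 4.17], [0.09, 2.62], [-3.14, 3.14]. Speed limits (rad/s): [2.57, 2.57, 3.14, 3.14, 3.14, 3.14].

### API

Orientations are given as a unit quaternion [w, x, y, z].
In Python, from workcell import sensors, capture, r gives the robot as it stands. The module is installed in compiled form; this text tells all that it offers.
- The arm moves only by the tool drive_tool, never from a script. Its argument "moves" is text: rows parted by semicolons, each of 7 numbers parted by spaces: the turn, a rotation vector about the tool's x, y, z in degrees, then the shift along the tool's x, y, z in cm, then the finger opening in cm, from 0 to 8.54. A call has 1 to 5 rows; each row shifts and turns the commanded pose from where the row before left it, along the tool's axes as they then stand; what a row does not reach is not made up. A row lasts 1/12 s, in which the tool goes at most 41.7 mm and 7.16 degrees, less where a joint would pass 70% of its speed; a pose out of reach is approached as far as the arm can. A call is refused whole if a number of a shift passes 4.17 or a number of a turn 7.16, either way. A call with a gripper value outside its range is refused whole. The fingers move at their own pace and stop on an object; the grip force is fixed at half the most. Time passes only in rows, so rows that do not move let the fingers close. It gives the time, the measured TCP pose, the force and the opening at its end, in the units of the state.
- sensors.state(): the state, without advancing time (a new reading comes with each control period).
- capture(name): name is "side" or "top" or "wrist"; returns a dict with "img" (400x640x3 uint8, red, green, blue), "range_z" (400x640 float32, m along the optical axis (not along the pixel's ray), 0 where there is no reading), "fx", "fy", "cx", "cy" (pixels), "k1" (the pictures are not rectified: a ray, as slopes to the right and down, at radius r is drawn at 1 + k1 r^2 times it, then the intrinsics apply), "rvec" (rotation vector, rad) and "tvec" (3), from world to camera coordinates, as OpenCV has them; the wrist camera has in their place "T_tool_cam" (4x4, takes a point from camera to tool coordinates, whose origin is the TCP and whose axes are the tool frame's). Camera axes: x right, y down, z forward; pixel columns grow to the right and rows downward; lengths in m; the calibration is good to about 2 mm. A picture is of the moment at which its call begins: read the wrist's pose just before it.
- r.job_done(): hands the job in, once; it reports no verdict.
The state is a dict: "clock": time; "q": joint angles; "qd": joint speeds; "tau": joint torques, N m; "ee_pos": TCP position; "eef_rot": TCP orientation; "ft_force": force on the tool from outside, world axes, zero at the start; "wrist_torque": the same for the moment, N m; "width": finger opening in m.
Only numpy, scipy, OpenCV 4.12 (cv2) and the standard library are available. Lean on these libraries where they do the work, as an engineer would, in place of code of your own. Each camera call takes 0.05 s, during which the arm holds its last target.

## Working session

There is one attempt and no reset: what is moved stays moved. The work goes in short steps, Python scripts to look and compute and a tool call to move; the robot and the scene stay as the last step left them, time stands still between calls to the robot, and variables do not carry over. Pictures are saved under pics/ and viewed, and the job is handed in when it is done.

Besides the shell and the picture viewer there is one more tool, called after ">>>" by a JSON object that holds its "method" and its "body", one argument or row to a line. drive_tool: Moves the arm, as the interface text tells. Its arguments: {"type":"object","properties":{"moves":{"type":"string"}},"required":["moves"]}

```bash
mkdir -p pics; cat > h.py <<'E'
import numpy as np, cv2
from workcell import sensors, capture, r
from scipy.spatial.transform import Rotation as R
def save(c,n): cv2.imwrite('pics/'+n+'.png',c['img'][:,:,::-1])
def Twc(c,st=None):
    T=np.eye(4)
    if 'T_tool_cam' in c:
        q=st['eef_rot'];T[:3,:3]=R.from_quat([q[1],q[2],q[3],q[0]]).as_matrix();T[:3,3]=st['ee_pos'];return T@c['T_tool_cam']
    Rm=cv2.Rodrigues(np.array(c['rvec'],float))[0]
    T[:3,:3]=Rm.T;T[:3,3]=-Rm.T@np.array(c['tvec'],float).ravel();return T
def slopes(c,uv):
    uv=np.atleast_2d(np.array(uv,float));K=np.array([[c['fx'],0,c['cx']],[0,c['fy'],c['cy']],[0,0,1]])
    return cv2.undistortPoints(uv.reshape(-1,1,2),K,np.array([c['k1'],0,0,0.])).reshape(-1,2)
def onplane(c,uv,z,st=None):
    T=Twc(c,st);s=slopes(c,uv);d=np.c_[s,np.ones(len(s))]@T[:3,:3].T;o=T[:3,3]
    return o+d*((z-o[2])/d[:,2])[:,None]
def cloud(c,st=None):
    v,u=np.mgrid[0:400,0:640];s=slopes(c,np.c_[u.ravel(),v.ravel()]);z=c['range_z'].ravel().astype(float)
    T=Twc(c,st);P=(np.c_[s,np.ones(len(s))]*z[:,None])@T[:3,:3].T+T[:3,3];P[z<=0]=np.nan
    return P.reshape(400,640,3)
E
python3 - <<'E'
from h import *
print(sensors.state(), r.tcp_to_grasp)
for n in('top','side','wrist'):
    c=capture(n);save(c,n+'0');print(n,c['fx'],c['k1'],Twc(c,sensors.state())[:3,3])
    np.save(n+'0.npy',c,allow_pickle=True)
E
```

```text
{'clock': 0.0, 'q': array([-1.24494441e+00,  5.33350001e-02,  1.61427091e+00,  2.55006292e-06,
        1.47599150e+00, -1.18989387e-01]), 'qd': array([-1.30771198e-03, -2.20666681e-04, -5.90629756e-04,  5.30393198e-04,
        7.82410309e-04, -6.68053161e-05]), 'tau': array([-3.01961472e-04, -3.93685734e+01, -3.70173991e+01, -1.38443775e-04,
        7.14834416e-03, -9.76216057e-06]), 'ee_pos': array([ 0.26875683, -0.56358852,  0.23009035]), 'eef_rot': array([-6.32807950e-04,  8.45669255e-01, -5.33706387e-01, -7.77383679e-04]), 'ft_force': array([-0.09095069, -0.05507594,  0.10646092]), 'wrist_torque': array([-0.01049911,  0.01422441, -0.01269693]), 'width': 0.08528878820379471} -0.0187
top 519.7993540522615 -0.020770951741721753 [0.42353954 0.00960574 1.43031064]
side 407.59396356570846 0.032911282401387555 [ 0.44171551 -0.53021245  0.80840653]
wrist 282.3493024561735 -0.05110944942801222 [ 0.34339583 -0.52911734  0.3727146 ]
```

View pics/top0.png

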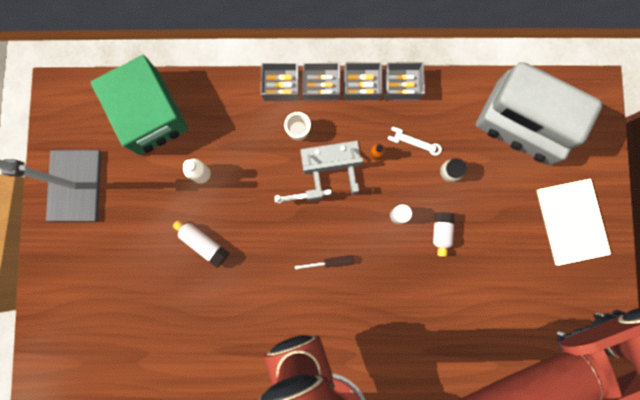

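View pics/side0.png

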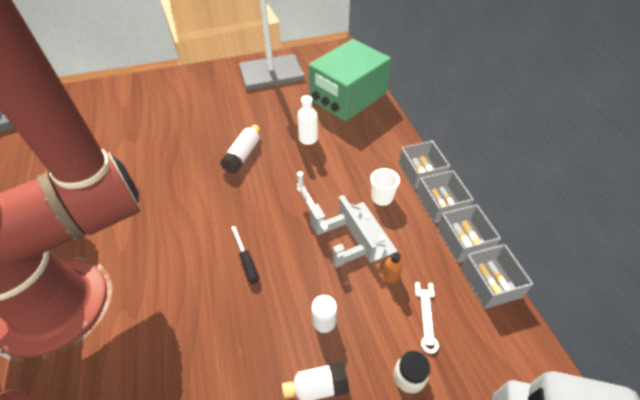

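View pics/wrist0.png

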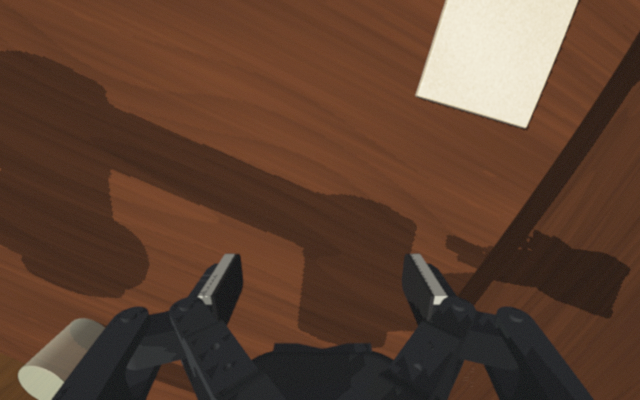

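The top view shows the long cylinder on the left: black foot at about (218,256), yellow valve at (178,226). The spare is at (444,235), the dock plate near (332,155), and the bolt handle near (278,198). The tin is at (401,214) and the screwdriver at (325,263).

```bash
python3 - <<'E'
from h import *
for n in('top','side'):
    c=np.load(n+'0.npy',allow_pickle=True).item();P=cloud(c);z=P[...,2]
    np.save('P_'+n,P)
    print(n,'bench z',np.nanmedian(z))
    b=(slice(200,280),slice(160,240)) if n=='top' else (slice(115,180),slice(210,270))
    m=z[b]>0.02
    Q=P[b][m]; k,lab,stt,cen=cv2.connectedComponentsWithStats(m.astype(np.uint8))
    print(stt,cen)
    i=1+np.argmax(stt[1:,4]);Q=P[b][lab==i]
    print('z pct',np.percentile(Q[:,2],[5,50,95,99]))
    xy=Q[:,:2].astype(np.float32); rect=cv2.minAreaRect(xy);print(rect,cv2.boxPoints(rect))
    # dock
    m=(z>0.012)&(z<0.13)&(P[...,0]>0.45)&(P[...,0]<0.75)&(P[...,1]>-0.08)&(P[...,1]<0.3)
    img=c['img'].copy(); img[m]=[255,0,255]
    cv2.imwrite('pics/m_'+n+'.png',img[:,:,::-1])
c=np.load('top0.npy',allow_pickle=True).item()
cv2.imwrite('pics/dockzoom.png',cv2.resize(c['img'][120:220,260:400,::-1],None,fx=5.5,fy=5.5,interpolation=cv2.INTER_CUBIC))
c=np.load('side0.npy',allow_pickle=True).item()
cv2.imwrite('pics/dockzoom_s.png',cv2.resize(c['img'][160:280,280:420,::-1],None,fx=5,fy=5,interpolation=cv2.INTER_CUBIC))
z=np.load('P_top.npy')[...,2]
for v in range(136,206,3): print(v,' '.join('%3d'%(1000*t) if t==t else ' . ' for t in z[v,268:392:4]))
E
```

```text
top bench z -0.0003139000676819492
[[   0    0   80   80 5341]
 [  13   20   56   48 1059]] [[39.16906946 38.82905823]
 [41.16902738 42.88385269]]
z pct [0.0299658  0.04491395 0.05230387 0.05431537]
((0.465437650680542, 0.3387957215309143), (0.16556069254875183, 0.05070694535970688), 52.77101516723633) [[0.39516833 0.2882229 ]
 [0.43554243 0.2575451 ]
 [0.535707   0.38936853]
 [0.49533287 0.42004633]]
side bench z 0.0002970578004432567
[[   0    0   60   65 3039]
 [  10   10   40   45  861]] [[29.17670286 31.71141823]
 [30.64111498 33.01858304]]
z pct [0.02337219 0.04269405 0.05040982 0.05207361]
((0.46385613083839417, 0.33673253655433655), (0.16556386649608612, 0.0519067756831646), 51.90628433227539) [[0.39235848 0.28759485]
 [0.43320924 0.255571  ]
 [0.5353538  0.38587022]
 [0.49450302 0.41789407]]
136  -2   0   5  -3  -5  -2  56  69  63  29   2  -2   0   0  -5   7   2  -3   0  -1   0   1   2   4   3   1   4  -3   2   0   9
139   0  -1  -2   0   0   2   0   7   8  -1   0  -4  -2   5   3   2  -3   0   1   0   0   2   0  -1   1  -1  -3   3   2  -3  -1
142  -5   1  -1  -1   0  -3  -1 
[... 2083 characters left out ...]
   2   0   9   1  -4  57  71  -2   2  -2   3   0  -1   3   0
193  -4  -3  -6  -2  -2  -1   2   5   2  -7  66  64  64  67  55  56   1  -4  -2   1  -2  16   3   1  -3  -2   0  -5  -2   2  -3
196   0   0 101  -1  -4  58  52  53  52  61  63  67  67  58   3  -5  -3  -3   3  -3  -2   0   0   0   6   2  -2  -5   2  -2   0
199  -3   2  99  59  52  55  44   0   2  -4  25  21   3  -1   2   3  -1   5   3  -5   0   0   1   0   0  -4   0  -2   0   5   1
202   1   0   3  -4  -1  -4   0  -1   0   5   0   0  -3  -1  -1   1   2   0  -3  -3  -1   2  -5   0  -2   1   1   1   3  -2   0
205   2   0   0   4   5   1   0   1   1  -3   0   3  -4   1  -1   0   0  -3  -3   0   3   3   0   1  -1   3  -3  -5  -1   0   4
```

View pics/dockzoom.png

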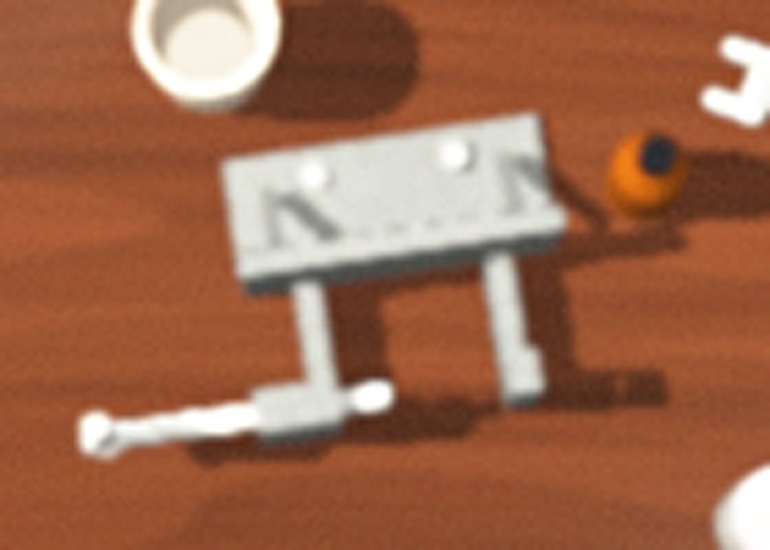

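View pics/dockzoom_s.png

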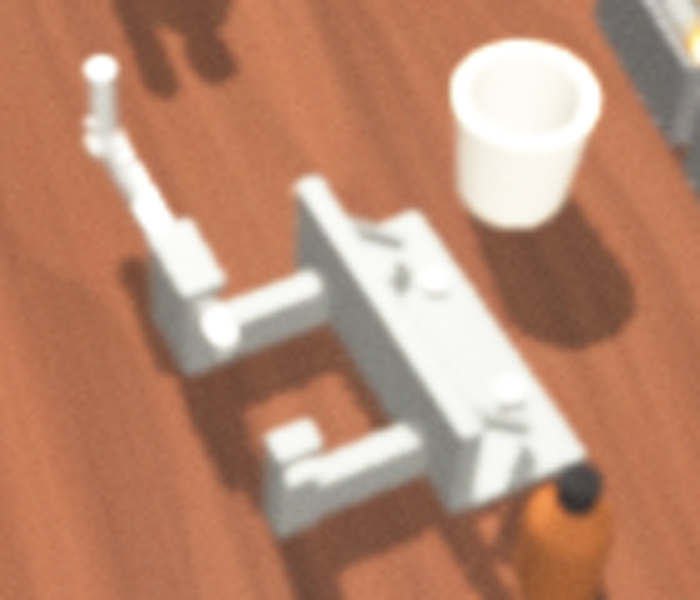

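```bash
python3 - <<'E'
from h import *
t=np.load('top0.npy',allow_pickle=True).item();s=np.load('side0.npy',allow_pickle=True).item()
zt=lambda p:(np.array(p,float)+.5)/5.5-.5+[260,120]
zs=lambda p:(np.array(p,float)+.5)/5-.5+[280,160]
A=onplane(t,zt([[242,277],[565,232]]),.065);B=onplane(s,zs([[297,187],[450,437]]),.065)
for E in(A,B):
    d=E[0]-E[1];print(E[:,:2],np.linalg.norm(d),'yaw',np.degrees(np.arctan2(d[1],d[0]))-90,E.mean(0))
print('postL',onplane(t,zt([[255,395],[342,432],[258,440],[335,388]]),.065)[:,:2])
print('keeper',onplane(t,zt([[505,403],[545,395],[540,345]]),.065)[:,:2])
print('handle top',onplane(t,zt([[96,430]]),.101),onplane(s,zs([[101,68]]),.101))
print('tip top',onplane(t,zt([[393,395]]),.062))
# point cloud plate fit: points z in 0.055..0.075 near
P=np.load('P_top.npy');z=P[...,2]
m=np.zeros(z.shape,bool);m[150:174,300:366]=1
Q=P[m&(z>.052)&(z<.078)];r_=cv2.minAreaRect(Q[:,:2].astype(np.float32));print(r_)
# foot of cylinder etc. other objs
for n,(u0,u1,v0,v1) in dict(tin=(385,415,200,228),spare=(430,460,208,260),screw=(290,360,252,275),bottle=(180,212,155,186),amber=(368,386,140,160)).items():
    q=P[v0:v1,u0:u1].reshape(-1,3);q=q[q[:,2]>.012];print(n,np.median(q,0),q.min(0),q.max(0))
E
```

```text
[[ 0.65386385  0.05668487]
 [ 0.67577081 -0.09969427]] 0.15790614005179757 yaw 7.9746002761644235 [ 0.66481733 -0.0215047   0.065     ]
[[ 0.65307825  0.05425773]
 [ 0.67236982 -0.09814429]] 0.1536181617800068 yaw 7.214327382958302 [ 0.66272403 -0.02194328  0.065     ]
postL [[0.59629634 0.05021413]
 [0.57835063 0.00833698]
 [0.57449644 0.04870523]
 [0.59967186 0.01169465]]
keeper [[ 0.59235282 -0.0700369 ]
 [ 0.59621954 -0.08928855]
 [ 0.62050886 -0.08710169]]
handle top [[0.57525413 0.12361755 0.101     ]] [[0.57669017 0.12314043 0.101     ]]
tip top [[ 0.59663883 -0.01626884  0.062     ]]
((0.6716604828834534, -0.018989630043506622), (0.016371140256524086, 0.15855459868907928), 10.978074073791504)
tin [ 0.53555616 -0.19684998  0.07369982] [ 0.51449784 -0.22266202  0.01303557] [ 0.56059786 -0.17658063  0.08186658]
spare [ 0.49272176 -0.31203375  0.04404459] [ 0.42929203 -0.34413371  0.01767677] [ 0.54434228 -0.2900971   0.05672334]
screw [ 0.41055991 -0.02962269  0.02149293] [ 0.39434658 -0.07571413  0.01204147] [0.42928669 0.08052901 0.034917  ]
bottle [0.64767189 0.33513839 0.09440384] [0.62773607 0.31761626 0.0120422 ] [0.67995025 0.37130794 0.14483845]
amber [ 0.70501183 -0.13844471  0.05917151] [ 0.69192739 -0.16001678  0.01265393] [ 0.72753397 -0.12278369  0.09050346]
```

```bash
cat >> h.py <<'E'
YAW=np.radians(8.0);D0=np.array([.664,-.0217,0]);DX=np.array([np.cos(YAW),np.sin(YAW),0]);DY=np.array([-np.sin(YAW),np.cos(YAW),0]);UZ=np.array([0,0,1.])
def dk(x,y,z): return D0+x*DX+y*DY+z*UZ
def todk(p): p=np.asarray(p)-D0; return np.array([p@DX,p@DY,p[...,2]])
def Rst(st=None):
    st=st or sensors.state();q=st['eef_rot'];return R.from_quat([q[1],q[2],q[3],q[0]]).as_matrix()
def Rdown(az,alpha=0,fwd=None):
    """jaw azimuth deg; alpha tilt of pointing from down towards fwd (deg)"""
    a=np.radians(az);x=np.array([np.cos(a),np.sin(a),0]);al=np.radians(alpha)
    z=-UZ*np.cos(al)+(0 if fwd is None else np.sin(al)*np.asarray(fwd))
    return np.c_[x,np.cross(z,x),z]
def plan(p,Rt,n,w,st=None):
    st=st or sensors.state();R0=Rst(st);p0=np.array(st['ee_pos'])
    rv=R.from_matrix(R0.T@Rt).as_rotvec();d=(np.asarray(p)-p0)/n
    print('dist',np.linalg.norm(d)*n,'ang',np.degrees(np.linalg.norm(rv)),'n',n)
    for i in range(n):
        Ri=R0@R.from_rotvec(rv*i/n).as_matrix();s=Ri.T@d*100;t=np.degrees(rv/n)
        print(' '.join('%.2f'%v for v in t),' '.join('%.2f'%v for v in s),w,end='; ' if i%5<4 and i<n-1 else '\n')
def show():
    st=sensors.state();print('t',round(st['clock'],2),'pos',st['ee_pos'].round(4),'dk',todk(st['ee_pos']).round(4),'F',st['ft_force'].round(1),'w',st['width'].round(4),'z',Rst(st)[:,2].round(3),'jaw',np.degrees(np.arctan2(*Rst(st)[[1,0],0])).round(1),'q',st['q'].round(2))
E
python3 - <<'E'
from h import *
plan(dk(-.066,.156,.16),Rdown(-82),20,8.5)
E
```

```text
dist 0.7565327069487124 ang 17.48443841307993 n 20
0.00 0.00 0.87 -2.44 -2.87 0.36 8.5; 0.00 0.00 0.87 -2.48 -2.83 0.36 8.5; 0.00 0.00 0.87 -2.53 -2.79 0.36 8.5; 0.00 0.00 0.87 -2.57 -2.75 0.36 8.5; 0.00 0.00 0.87 -2.61 -2.72 0.36 8.5
0.00 0.00 0.87 -2.65 -2.68 0.36 8.5; 0.00 0.00 0.87 -2.69 -2.63 0.35 8.5; 0.00 0.00 0.87 -2.73 -2.59 0.35 8.5; 0.00 0.00 0.87 -2.77 -2.55 0.35 8.5; 0.00 0.00 0.87 -2.81 -2.51 0.35 8.5
0.00 0.00 0.87 -2.85 -2.47 0.35 8.5; 0.00 0.00 0.87 -2.88 -2.42 0.35 8.5; 0.00 0.00 0.87 -2.92 -2.38 0.35 8.5; 0.00 0.00 0.87 -2.96 -2.33 0.35 8.5; 0.00 0.00 0.87 -2.99 -2.29 0.35 8.5
0.00 0.00 0.87 -3.03 -2.24 0.35 8.5; 0.00 0.00 0.87 -3.06 -2.19 0.35 8.5; 0.00 0.00 0.87 -3.09 -2.15 0.35 8.5; 0.00 0.00 0.87 -3.13 -2.10 0.35 8.5; 0.00 0.00 0.87 -3.16 -2.05 0.35 8.5
```

>>> {"method": "drive_tool", "body": {
  "moves": "0 0 0.9 -2.4 -2.9 0 8.5;0 0 0.9 -2.5 -2.8 0 8.5;0 0 0.9 -2.5 -2.8 0 8.5;0 0 0.9 -2.6 -2.75 0 8.5;0 0 0.9 -2.6 -2.7 0 8.5"
}}

```text
clock: 0.57
ee_pos: [0.3463, -0.3909, 0.2308]
eef_rot: [-0.0, 0.824, -0.567, -0.0]
ft_force: [1.1, -0.8, -0.3]
width: 0.0848
```

>>> {"method": "drive_tool", "body": {
  "moves": "0 0 0.9 -2.6 -2.7 0 8.5;0 0 0.9 -2.7 -2.6 0 8.5;0 0 0.9 -2.7 -2.6 0 8.5;0 0 0.9 -2.8 -2.6 0 8.5;0 0 0.9 -2.8 -2.5 0 8.5"
}}

```text
clock: 0.98
ee_pos: [0.4244, -0.2196, 0.2311]
eef_rot: [-0.0, 0.801, -0.599, 0.0]
ft_force: [1.0, 0.2, 0.8]
width: 0.0849
```

>>> {"method": "drive_tool", "body": {
  "moves": "0 0 0.9 -2.8 -2.5 0 8.5;0 0 0.9 -2.9 -2.4 0 8.5;0 0 0.9 -2.9 -2.4 0 8.5;0 0 0.9 -3 -2.3 0 8.5;0 0 0.9 -3 -2.3 0 8.5"
}}

```text
clock: 1.4
ee_pos: [0.5025, -0.0481, 0.2311]
eef_rot: [0.0, 0.777, -0.63, 0.0]
ft_force: [0.2, -0.5, 0.4]
width: 0.0853
```

```bash
python3 - <<'E'
from h import *
show();st=sensors.state();c=capture('wrist');save(c,'wrist1');np.save('wrist1.npy',c,allow_pickle=True)
plan(dk(-.066,.156,.16),Rdown(-82),6,8.5)
E
```

```text
Traceback (most recent call last):
  File "h.py", line 39, in show
    st=sensors.state();print('t',round(st['clock'],2),'pos',st['ee_pos'].round(4),'dk',todk(st['ee_pos']).round(4),'F',st['ft_force'].round(1),'w',st['width'].round(4),'z',Rst(st)[:,2].round(3),'jaw',np.degrees(np.arctan2(*Rst(st)[[1,0],0])).round(1),'q',st['q'].round(2))
                                                                                                                                                   ^^^^^^^^^^^^^^^^^
AttributeError: 'float' object has no attribute 'round'
```

```bash
sed -i "s/st\['width'\].round(4)/round(st['width'],4)/" h.py; python3 - <<'E'
from h import *
show();st=sensors.state();c=capture('wrist');save(c,'wrist1');c['st']=st;np.save('wrist1.npy',c,allow_pickle=True)
plan(dk(-.066,.156,.16),Rdown(-82),6,8.5)
E
```

```text
t 1.4 pos [ 0.5025 -0.0481  0.2311] dk [-0.1636 -0.0036  0.2311] F [ 0.2 -0.5  0.4] w 0.0853 z [ 0. -0. -1.] jaw -78.1 q [-0.24 -0.24  1.89 -0.    1.5   1.12]
dist 0.19490595221885143 ang 4.233749105062925 n 6
-0.02 0.04 0.70 -2.45 -1.77 1.20 8.5; -0.02 0.04 0.70 -2.47 -1.74 1.20 8.5; -0.02 0.04 0.70 -2.49 -1.71 1.20 8.5; -0.02 0.04 0.70 -2.51 -1.68 1.19 8.5; -0.02 0.04 0.70 -2.53 -1.65 1.19 8.5
-0.02 0.04 0.70 -2.56 -1.62 1.19 8.5
```

View pics/wrist1.png

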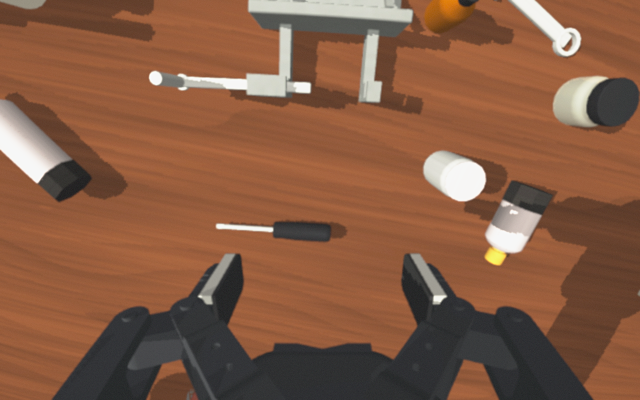

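The wrist view shows the whole dock: plate front at about (250–412, 15–25), handle top at (156,78), bolt tip at (309,88), keeper at (371,90), and the long cylinder's foot at (75,185).

```bash
python3 - <<'E'
from h import *
c=np.load('wrist1.npy',allow_pickle=True).item()
cv2.imwrite('pics/w1z.png',cv2.resize(c['img'][0:110,140:440,::-1],None,fx=2.66,fy=2.66,interpolation=cv2.INTER_CUBIC))
cv2.imwrite('pics/w1c.png',cv2.resize(c['img'][90:210,0:110,::-1],None,fx=5,fy=5,interpolation=cv2.INTER_CUBIC))
E
```

```text
(no output)
```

View pics/w1z.png

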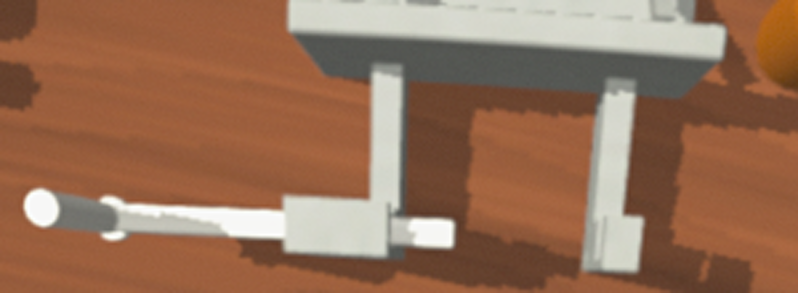

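>>> {"method": "drive_tool", "body": {
  "moves": "0 0 0.7 -2.45 -1.8 1.2 8.5;0 0 0.7 -2.45 -1.75 1.2 8.5;0 0 0.7 -2.5 -1.7 1.2 8.5;0 0 0.7 -2.5 -1.7 0 8.5;0 0 0.7 -2.5 -1.65 0 8.5"
}}

```text
clock: 1.87
ee_pos: [0.5635, 0.0891, 0.1935]
eef_rot: [0.001, 0.757, -0.653, -0.001]
ft_force: [0.0, -0.5, 0.9]
width: 0.085
```

```bash
python3 - <<'E'
from h import *
c=np.load('wrist1.npy',allow_pickle=True).item();st=c['st']
z=lambda p:(np.array(p,float)+.5)/2.66-.5+[140,0]
for p,h in(([[289,31],[724,58]],.065),([[327,75],[686,97]],0)):
    E=onplane(c,z(p),h,st);d=E[0]-E[1];print(E[:,:2],np.linalg.norm(d),'yaw',np.degrees(np.arctan2(d[1],d[0]))-90,E.mean(0))
print('inner cheek y',[todk(x) for x in onplane(c,z([[404,65],[404,200],[605,80]]),.028,st)])
print('handle',onplane(c,z([[40,208]]),.101,st),todk(onplane(c,z([[40,208]]),.101,st)[0]))
print('tip',todk(onplane(c,z([[455,222]]),.056,st)[0]))
print('posts',[todk(x).round(4) for x in onplane(c,z([[282,250],[388,257],[388,202],[602,271],[639,271],[643,215]]),.065,st)])
show()
E
```

```text
[[ 0.65366111  0.05582793]
 [ 0.6780183  -0.10091358]] 0.15862273530348514 yaw 8.83295433597226 [ 0.66583971 -0.02254283  0.065     ]
[[ 0.65430944  0.05507464]
 [ 0.67893386 -0.10329695]] 0.16027452338332462 yaw 8.837874028580217 [ 0.66662165 -0.02411116  0.        ]
inner cheek y [array([0.00050195, 0.04023121, 0.028     ]), array([-0.0514007 ,  0.03812955,  0.028     ]), array([ 0.00071457, -0.04234327,  0.028     ])]
handle [[0.57610301 0.12294016 0.101     ]] [-0.06691156  0.15546543  0.101     ]
tip [-0.06063276  0.01472522  0.056     ]
posts [array([-0.0756,  0.0809,  0.065 ]), array([-0.0757,  0.0396,  0.065 ]), array([-0.0557,  0.0403,  0.065 ]), array([-0.0751, -0.044 ,  0.065 ]), array([-0.0741, -0.0585,  0.065 ]), array([-0.0535, -0.0574,  0.065 ])]
t 1.87 pos [0.5635 0.0891 0.1935] dk [-0.0841  0.1237  0.1935] F [ 0.  -0.5  0.9] w 0.085 z [-0.003 -0.    -1.   ] jaw -81.5 q [ 0.03 -0.05  1.78 -0.    1.42  1.45]
```

View pics/w1c.png

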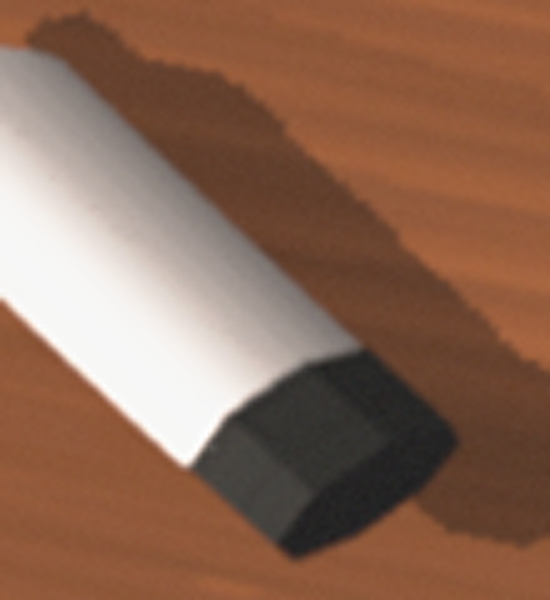

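```bash
sed -i 's/^YAW=np.radians(8.0);D0=np.array(\[.664,-.0217,0\])/YAW=np.radians(8.6);D0=np.array([.6655,-.0232,0])/' h.py; python3 - <<'E'
from h import *
print(todk([.5761,.123,.101]),D0)
plan([.5761,.123,.1935],Rdown(-81.4),2,8.5)
E
```

```text
[-0.06653275  0.15792464  0.101     ] [ 0.6655 -0.0232  0.    ]
dist 0.03613801835407374 ang 0.21181059286496712 n 2
0.08 0.01 -0.07 -1.58 -0.87 0.00 8.5; 0.08 0.01 -0.07 -1.58 -0.87 0.00 8.5
```

>>> {"method": "drive_tool", "body": {
  "moves": "0 0 0 -1.6 -0.9 1.5 7;0 0 0 -1.6 -0.9 2 7;0 0 0 0 0 3 6;0 0 0 0 0 3 5;0 0 0 0 0 2.8 4"
}}

```text
clock: 2.28
ee_pos: [0.5768, 0.1224, 0.0706]
eef_rot: [0.0, 0.758, -0.653, -0.0]
ft_force: [0.1, -0.1, 0.1]
width: 0.0407
```

>>> {"method": "drive_tool", "body": {
  "moves": "0 0 0 0 0 0 2;0 0 0 0 0 0 0.8;0 0 0 0 0 0 0.8;0 0 0 0 0 0 0.8;0 0 0 0 0 0 0.8"
}}

```text
clock: 2.7
ee_pos: [0.5766, 0.122, 0.0722]
eef_rot: [0.0, 0.757, -0.653, -0.0]
ft_force: [-0.2, 1.4, -10.4]
width: 0.0099
```

```bash
python3 - <<'E'
from h import *
show();c=capture('wrist');save(c,'wrist2')
E
```

```text
t 2.7 pos [0.5766 0.122  0.0722] dk [-0.0662  0.1569  0.0722] F [ -0.2   1.4 -10.4] w 0.0099 z [-0.001  0.    -1.   ] jaw -81.5 q [0.08 0.12 1.82 0.   1.2  1.5 ]
```

View pics/wrist2.png

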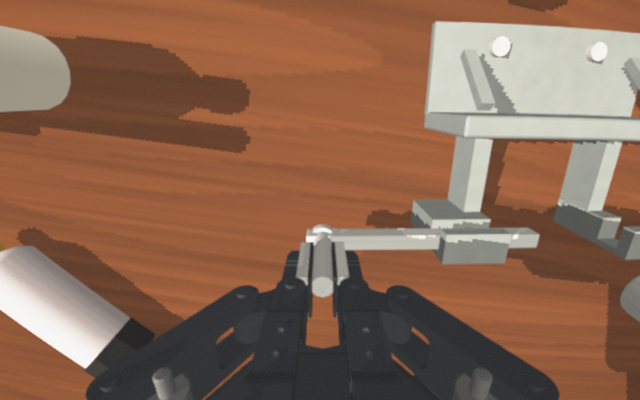

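The wrist view shows the handle between the pads at about (322,260). I pull the bolt open next.

>>> {"method": "drive_tool", "body": {
  "moves": "0 0 0 -0.6 0 0 0.8;0 0 0 -0.7 0 0 0.8;0 0 0 -0.7 0 0 0.8;0 0 0 -0.6 0 0 0.8;0 0 0 0 0 0 0.8"
}}

```text
clock: 3.17
ee_pos: [0.5725, 0.1493, 0.0722]
eef_rot: [0.0, 0.758, -0.652, -0.001]
ft_force: [-3.8, 1.4, -7.6]
width: 0.01
```

>>> {"method": "drive_tool", "body": {
  "moves": "0 0 0 0 0 0 4;0 0 0 0 0 0 5;0 0 0 0 0 -1 6;0 0 0 0 0 -3.5 6;0 0 0 0 0 -4 6"
}}

```text
clock: 3.58
ee_pos: [0.5728, 0.1475, 0.1579]
eef_rot: [0.001, 0.757, -0.653, -0.001]
ft_force: [0.6, 0.1, -0.1]
width: 0.0602
```

```bash
python3 - <<'E'
from h import *
show();st=sensors.state();c=capture('wrist');save(c,'wrist3');c['st']=st;np.save('wrist3.npy',c,allow_pickle=True)
E
```

```text
t 3.58 pos [0.5728 0.1475 0.1579] dk [-0.0661  0.1826  0.1579] F [ 0.6  0.1 -0.1] w 0.0602 z [-0.002 -0.    -1.   ] jaw -81.5 q [0.13 0.03 1.76 0.   1.35 1.55]
```

View pics/wrist3.png

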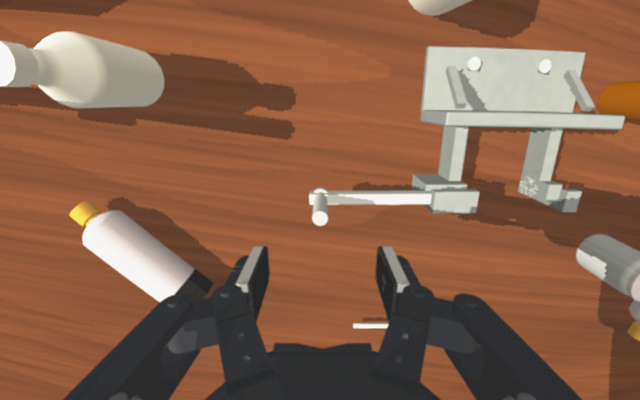

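The bolt is now open: the handle is at (320,205) and the tip no longer shows past the guide. Next is the cylinder.

```bash
python3 - <<'E'
from h import *
plan([.4742,.3501,.15],Rdown(-37.7),8,8.5)
E
```

```text
dist 0.22823349392715986 ang 43.83305484749163 n 8
-0.12 -0.05 -5.48 -2.69 0.93 0.24 8.5; -0.12 -0.05 -5.48 -2.76 0.67 0.24 8.5; -0.12 -0.05 -5.48 -2.81 0.40 0.25 8.5; -0.12 -0.05 -5.48 -2.84 0.13 0.25 8.5; -0.12 -0.05 -5.48 -2.84 -0.14 0.25 8.5
-0.12 -0.05 -5.48 -2.81 -0.41 0.25 8.5; -0.12 -0.05 -5.48 -2.76 -0.68 0.26 8.5; -0.12 -0.05 -5.48 -2.68 -0.94 0.26 8.5
```

>>> {"method": "drive_tool", "body": {
  "moves": "0 0 -5.5 -2.7 0.9 0 8.5;0 0 -5.5 -2.75 0.7 0 8.5;0 0 -5.5 -2.8 0.4 0 8.5;0 0 -5.5 -2.8 0.1 0 8.5;0 0 -5.5 -2.8 -0.1 0 8.5"
}}

```text
clock: 4.05
ee_pos: [0.5092, 0.2743, 0.1607]
eef_rot: [-0.002, 0.892, -0.452, 0.002]
ft_force: [0.3, 0.6, -0.1]
width: 0.0848
```

>>> {"method": "drive_tool", "body": {
  "moves": "0 0 -5.5 -2.8 -0.4 0 8.5;0 0 -5.5 -2.75 -0.7 0 8.5;0 0 -5.4 -2.7 -0.9 0 8.5;0 0 0 0 0 0 8.5"
}}

```text
clock: 4.38
ee_pos: [0.4676, 0.3523, 0.1605]
eef_rot: [-0.003, 0.948, -0.319, 0.001]
ft_force: [-0.9, -0.2, -0.0]
width: 0.085
```

```bash
python3 - <<'E'
from h import *
show();st=sensors.state();c=capture('wrist');save(c,'wrist4');c['st']=st;np.save('wrist4.npy',c,allow_pickle=True)
P=cloud(c,st);z=P[...,2]
m=(z>.02)&(z<.06)&(abs(P[...,0]-.46)<.12)&(abs(P[...,1]-.34)<.12)
m[250:,:]&=False
Q=P[m];print(len(Q));print(cv2.minAreaRect(Q[:,:2].astype(np.float32)),np.percentile(Q[:,2],[50,95]))
img=c['img'].copy();img[m]=[255,0,255];cv2.imwrite('pics/w4m.png',img[:,:,::-1])
E
```

```text
t 4.38 pos [0.4676 0.3523 0.1605] dk [-0.1395  0.4008  0.1605] F [-0.9 -0.2 -0. ] w 0.085 z [ 0.004  0.005 -1.   ] jaw -37.2 q [0.52 0.01 1.78 0.   1.35 1.17]
5652
((0.4728012979030609, 0.3500365614891052), (0.13806051015853882, 0.049525536596775055), 52.813602447509766) [0.04520981 0.0498248 ]
```

View pics/wrist4.png

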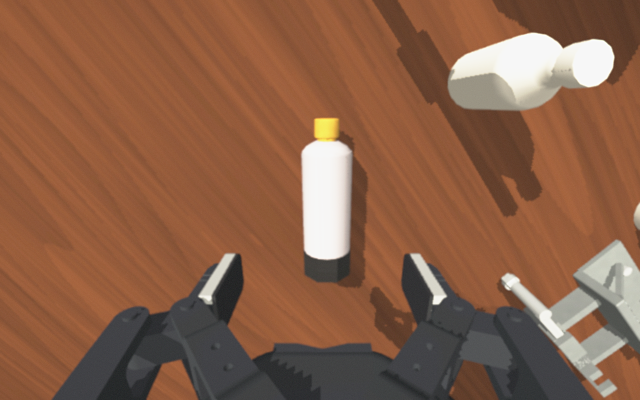

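```bash
python3 - <<'E'
from h import *
c=np.load('wrist4.npy',allow_pickle=True).item();st=c['st']
P=cloud(c,st);z=P[...,2];m=(z>.018)&(z<.065);mm=np.zeros_like(m);mm[105:295,290:365]=1;m&=mm
rc=cv2.minAreaRect(P[m][:,:2].astype(np.float32));print(rc)
# axis ends from pixels: cap top and foot top edges
print('cap end',onplane(c,[[326,119]],.037,st),'foot bottom edge',onplane(c,[[327,281]],.0,st),'foot top edge',onplane(c,[[326,258]],.05,st))
C=np.array(rc[0]);a=np.radians(rc[2]);u=np.array([np.cos(a),np.sin(a)]);g=C+.0155*u;print(g)
plan([*g,.0605],Rdown(rc[2]-90),4,8.5)
E
```

```text
((0.4648021459579468, 0.33924463391304016), (0.1649072766304016, 0.050099927932024), 52.955078125)
cap end [[0.51332401 0.40548753 0.037     ]] foot bottom edge [[0.39581695 0.24660484 0.        ]] foot top edge [[0.43149667 0.29719453 0.05      ]]
[0.47413998 0.35161617]
dist 0.0999267222271625 ang 0.509243640841983 n 4
-0.07 -0.03 -0.10 0.09 -0.09 2.49 8.5; -0.07 -0.03 -0.10 0.09 -0.10 2.49 8.5; -0.07 -0.03 -0.10 0.09 -0.10 2.49 8.5; -0.07 -0.03 -0.10 0.09 -0.10 2.49 8.5
```

>>> {"method": "drive_tool", "body": {
  "moves": "-0.3 -0.1 -0.4 0.2 -0.2 3.5 8.5;0 0 0 0.1 -0.15 3.5 8.5;0 0 0 0.1 0 3.5 8.5;0 0 0 0 0 3 8.5;0 0 0 0 0 1.2 8.5"
}}

```text
clock: 4.85
ee_pos: [0.4718, 0.3459, 0.0069]
eef_rot: [0.004, 0.947, -0.32, -0.003]
ft_force: [-1.4, -0.6, -0.2]
width: 0.0853
```

```bash
python3 - <<'E'
from h import *
show();plan([.4741,.3516,.008],Rdown(-37.1),1,8.5)
E
```

```text
t 4.85 pos [0.4718 0.3459 0.0069] dk [-0.1363  0.3939  0.0069] F [-1.4 -0.6 -0.2] w 0.0853 z [-0.008 -0.006 -1.   ] jaw -37.4 q [ 0.51  0.21  1.85 -0.    1.1   1.16]
dist 0.006236752652599304 ang 0.6313446880031702 n 1
0.55 0.19 -0.25 -0.17 -0.59 -0.11 8.5
```

>>> {"method": "drive_tool", "body": {
  "moves": "0.3 0.1 -0.2 -0.1 -0.5 0 8.5;0 0 0 0 0 0 6;0 0 0 0 0 0 4;0 0 0 0 0 0 4;0 0 0 0 0 0 4"
}}

```text
clock: 5.27
ee_pos: [0.4774, 0.3541, 0.014]
eef_rot: [-0.002, 0.948, -0.318, 0.002]
ft_force: [-0.4, 0.4, 6.6]
width: 0.0482
```

>>> {"method": "drive_tool", "body": {
  "moves": "0 0 0 0 0 0 4;0 0 0 0 0 0 4;0 0 0 0 0 0 4"
}}

```text
clock: 5.52
ee_pos: [0.4774, 0.3541, 0.014]
eef_rot: [-0.002, 0.948, -0.318, 0.002]
ft_force: [-0.3, -0.1, 5.7]
width: 0.0477
```

```bash
python3 - <<'E'
from h import *
show();c=capture('wrist');save(c,'wrist5')
E
```

```text
t 5.52 pos [0.4774 0.3541 0.014 ] dk [-0.1295  0.4012  0.014 ] F [-0.3 -0.1  5.7] w 0.0477 z [ 0.005  0.003 -1.   ] jaw -37.0 q [0.51 0.21 1.83 0.   1.09 1.16]
```

View pics/wrist5.png

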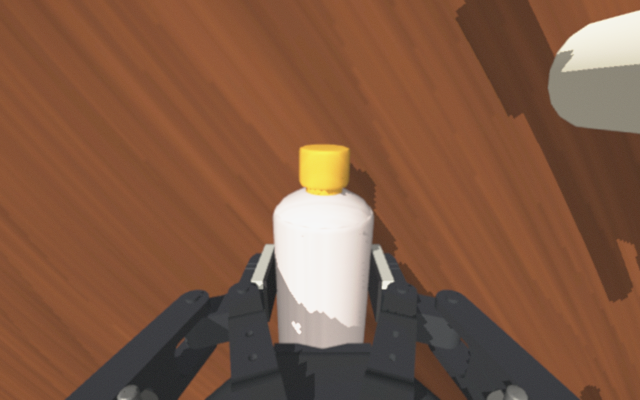

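The grip holds at width 47.7 mm, with the body between the pads and the cap at (324,165). Lifting.

>>> {"method": "drive_tool", "body": {
  "moves": "0 0 0 0 0 -1 4;0 0 0 0 0 -2 4;0 0 0 0 0 -3 4;0 0 0 0 0 -3 4;0 0 0 0 0 0 4"
}}

```text
clock: 5.98
ee_pos: [0.4787, 0.3547, 0.1081]
eef_rot: [-0.005, 0.948, -0.317, 0.004]
ft_force: [1.9, 1.0, -3.7]
width: 0.0478
```

```bash
python3 - <<'E'
from h import *
show();c=capture('wrist');save(c,'wrist6');print(todk(dk(-.12,0,0)))
plan([.47,.03,.106],Rdown(98.6),21,4)
E
```

```text
t 5.98 pos [0.4787 0.3547 0.1081] dk [-0.1282  0.4016  0.1081] F [ 1.9  1.  -3.7] w 0.0478 z [ 0.011  0.006 -1.   ] jaw -37.0 q [ 0.51  0.08  1.79 -0.    1.25  1.16]
[-1.20000000e-01  1.71056594e-18  0.00000000e+00]
dist 0.32408655249236906 ang 135.6085420203745 n 21
0.00 -0.03 -6.46 0.90 1.25 -0.01 4; 0.00 -0.03 -6.46 0.75 1.35 -0.01 4; 0.00 -0.03 -6.46 0.60 1.42 -0.01 4; 0.00 -0.03 -6.46 0.43 1.48 -0.01 4; 0.00 -0.03 -6.46 0.26 1.52 -0.01 4
0.00 -0.03 -6.46 0.09 1.54 -0.01 4; 0.00 -0.03 -6.46 -0.08 1.54 -0.01 4; 0.00 -0.03 -6.46 -0.26 1.52 -0.01 4; 0.00 -0.03 -6.46 -0.43 1.48 -0.01 4; 0.00 -0.03 -6.46 -0.59 1.43 -0.01 4
0.00 -0.03 -6.46 -0.75 1.35 -0.01 4; 0.00 -0.03 -6.46 -0.89 1.26 -0.01 4; 0.00 -0.03 -6.46 -1.03 1.15 -0.01 4; 0.00 -0.03 -6.46 -1.15 1.03 -0.01 4; 0.00 -0.03 -6.46 -1.26 0.89 -0.01 4
0.00 -0.03 -6.46 -1.35 0.74 -0.01 4; 0.00 -0.03 -6.46 -1.43 0.59 -0.01 4; 0.00 -0.03 -6.46 -1.48 0.42 -0.01 4; 0.00 -0.03 -6.46 -1.52 0.25 -0.01 4; 0.00 -0.03 -6.46 -1.54 0.08 -0.01 4
0.00 -0.03 -6.46 -1.54 -0.09 -0.01 4
```

View pics/wrist6.png

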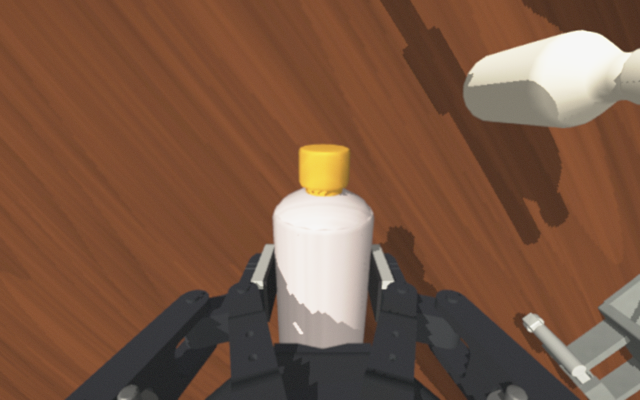

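The cylinder is still level in the grip, with the cap unmoved at (324,165). Carrying it over.

>>> {"method": "drive_tool", "body": {
  "moves": "0 0 -6.5 0.9 1.2 0 4;0 0 -6.5 0.75 1.3 0 4;0 0 -6.5 0.6 1.4 0 4;0 0 -6.5 0.4 1.5 0 4;0 0 -6.5 0.3 1.5 0 4"
}}

```text
clock: 6.45
ee_pos: [0.4719, 0.2751, 0.0977]
eef_rot: [0.001, 0.999, -0.036, -0.002]
ft_force: [0.1, 0.7, -5.6]
width: 0.0478
```

>>> {"method": "drive_tool", "body": {
  "moves": "0 0 -6.5 0.1 1.5 0 4;0 0 -6.5 -0.1 1.5 0 4;0 0 -6.5 -0.3 1.5 0 4;0 0 -6.5 -0.4 1.5 0 4;0 0 -6.5 -0.6 1.4 0 4"
}}

```text
clock: 6.87
ee_pos: [0.47, 0.1992, 0.0977]
eef_rot: [-0.0, 0.97, 0.245, -0.002]
ft_force: [0.7, -0.4, -5.6]
width: 0.0481
```

>>> {"method": "drive_tool", "body": {
  "moves": "0 0 -6.5 -0.75 1.35 0 4;0 0 -6.5 -0.9 1.25 0 4;0 0 -6.5 -1 1.15 0 4;0 0 -6.5 -1.15 1 0 4;0 0 -6.5 -1.25 0.9 0 4"
}}

```text
clock: 7.28
ee_pos: [0.4686, 0.1228, 0.0977]
eef_rot: [-0.001, 0.862, 0.506, -0.002]
ft_force: [0.2, -0.4, -5.0]
width: 0.0481
```

>>> {"method": "drive_tool", "body": {
  "moves": "0 0 -6.5 -1.35 0.75 0 4;0 0 -6.5 -1.4 0.6 0 4;0 0 -6.5 -1.5 0.4 0 4;0 0 -6.4 -1.5 0.25 0 4;0 0 -6 -1.5 0.1 0 4"
}}

```text
clock: 7.7
ee_pos: [0.4679, 0.0466, 0.0977]
eef_rot: [-0.002, 0.69, 0.724, -0.002]
ft_force: [-0.2, 1.2, -4.9]
width: 0.048
```

```bash
python3 - <<'E'
from h import *
show()
plan(dk(-.122,0,.106),Rdown(98.6),4,4)
E
```

```text
t 7.7 pos [0.4679 0.0466 0.0977] dk [-0.1849  0.0986  0.0977] F [-0.2  1.2 -4.9] w 0.048 z [-0.006  0.    -1.   ] jaw 92.7 q [-0.06 -0.2   2.08 -0.    1.26 -1.68]
dist 0.11721024504140969 ang 5.910107473610547 n 4
-0.08 -0.01 -1.48 -2.29 1.82 -0.22 4; -0.08 -0.01 -1.48 -2.34 1.76 -0.22 4; -0.08 -0.01 -1.48 -2.38 1.70 -0.21 4; -0.08 -0.01 -1.48 -2.42 1.64 -0.21 4
```

>>> {"method": "drive_tool", "body": {
  "moves": "0 0 -1.5 -2.3 1.8 0 4;0 0 -1.5 -2.3 1.8 0 4;0 0 -1.5 -2.4 1.7 0 4;0 0 -1.5 -2.4 1.6 0 4;0 0 0 0 0 0 4"
}}

```text
clock: 8.12
ee_pos: [0.5479, -0.0444, 0.0987]
eef_rot: [0.0, 0.654, 0.756, -0.001]
ft_force: [0.3, -1.0, -4.8]
width: 0.0479
```

```bash
python3 - <<'E'
from h import *
show();
for n in('side','top','wrist'): c=capture(n);save(c,n+'7')
cv2.imwrite('pics/side7z.png',cv2.resize(cv2.imread('pics/side7.png')[150:300,220:420],None,fx=4,fy=4,interpolation=cv2.INTER_CUBIC))
plan(dk(-.116,0,.106),Rdown(98.6),1,4)
E
```

```text
t 8.12 pos [ 0.5479 -0.0444  0.0987] dk [-0.1194 -0.0034  0.0987] F [ 0.3 -1.  -4.8] w 0.0479 z [-0.001 -0.002 -1.   ] jaw 98.2 q [-0.22 -0.    1.9  -0.    1.25 -1.93]
dist 0.010048092410289483 ang 0.40011384490669843 n 1
-0.29 -0.11 -0.25 -0.08 0.59 -0.81 4
```

View pics/side7z.png

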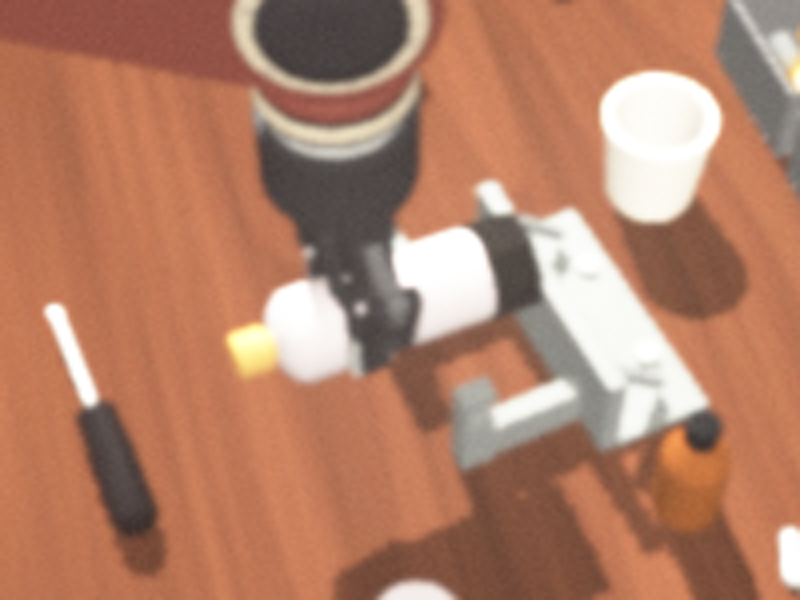

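View pics/wrist7.png

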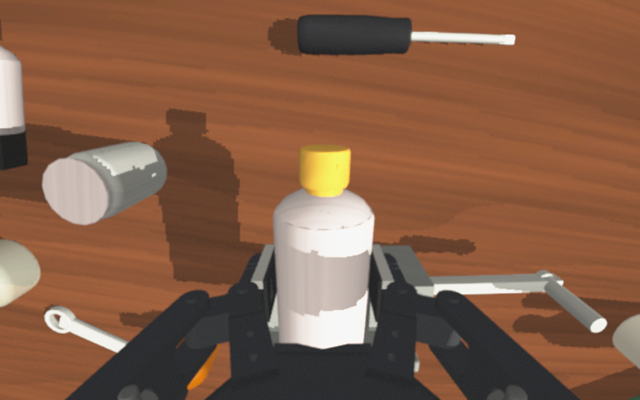

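The side view shows the cylinder hovering over the bay, foot toward the plate and clear of it, and the wrist view shows it still level. Descending.

>>> {"method": "drive_tool", "body": {
  "moves": "0 0 -0.3 0.3 0 2 4;0 0 0 0 0 2.5 4;0 0 0 0 0 2 4;0 0 0 0 0 0.8 4;0 0 0 0 0 0 4"
}}

```text
clock: 8.68
ee_pos: [0.5426, -0.0364, 0.0236]
eef_rot: [-0.004, 0.651, 0.759, -0.002]
ft_force: [-0.9, 0.4, -5.7]
width: 0.0479
```

```bash
python3 - <<'E'
from h import *
show()
E
```

```text
t 8.68 pos [ 0.5426 -0.0364  0.0236] dk [-0.1235  0.0053  0.0236] F [-0.9  0.4 -5.7] w 0.0479 z [-0.008  0.002 -1.   ] jaw 98.7 q [-0.2   0.09  1.94  0.    1.11 -1.93]
```

>>> {"method": "drive_tool", "body": {
  "moves": "0 0 0 -0.4 0 0.5 4;0 0 0 0 0 0.3 4;0 0 0 0 0 0 4"
}}

```text
clock: 8.93
ee_pos: [0.5476, -0.0421, 0.02]
eef_rot: [0.001, 0.652, 0.759, 0.0]
ft_force: [0.1, 1.0, -5.7]
width: 0.0482
```

```bash
python3 - <<'E'
from h import *
show()
E
```

```text
t 8.93 pos [ 0.5476 -0.0421  0.02  ] dk [-0.1194 -0.0011  0.02  ] F [ 0.1  1.  -5.7] w 0.0482 z [ 0.001 -0.    -1.   ] jaw 98.7 q [-0.21  0.1   1.94 -0.    1.1  -1.93]
```

>>> {"method": "drive_tool", "body": {
  "moves": "0 0 0 0 0 0.4 4;0 0 0 0 0 0.2 4;0 0 0 0 0 0 4"
}}

```text
clock: 9.18
ee_pos: [0.5478, -0.0421, 0.0141]
eef_rot: [0.001, 0.652, 0.759, 0.0]
ft_force: [-0.4, -0.4, -3.6]
width: 0.0478
```

```bash
python3 - <<'E'
from h import *
show()
E
```

```text
t 9.18 pos [ 0.5478 -0.0421  0.0141] dk [-0.1192 -0.0011  0.0141] F [-0.4 -0.4 -3.6] w 0.0478 z [ 0.001 -0.    -1.   ] jaw 98.7 q [-0.21  0.11  1.94 -0.    1.09 -1.93]
```

Touching the bench. Now I push the foot forward to the plate.

>>> {"method": "drive_tool", "body": {
  "moves": "0 0 0 0 0.5 0 4;0 0 0 0 0.5 0 4;0 0 0 0 0.3 0 4;0 0 0 0 0.3 0 4;0 0 0 0 0 0 4"
}}

```text
clock: 9.6
ee_pos: [0.5637, -0.0396, 0.014]
eef_rot: [0.0, 0.651, 0.759, 0.0]
ft_force: [-3.2, -0.2, 2.4]
width: 0.0482
```

```bash
python3 - <<'E'
from h import *
show()
E
```

```text
t 9.6 pos [ 0.5637 -0.0396  0.014 ] dk [-0.1031 -0.001   0.014 ] F [-3.2 -0.2  2.4] w 0.0482 z [ 0.001 -0.    -1.   ] jaw 98.7 q [-0.2   0.15  1.9  -0.    1.09 -1.92]
```

>>> {"method": "drive_tool", "body": {
  "moves": "0 0 0 0 0.2 0 4;0 0 0 0 0.2 0 4;0 0 0 0 0 0 4"
}}

```text
clock: 9.85
ee_pos: [0.5648, -0.0394, 0.014]
eef_rot: [-0.002, 0.651, 0.759, -0.003]
ft_force: [-14.2, -2.5, 12.0]
width: 0.0483
```

```bash
python3 - <<'E'
from h import *
show()
E
```

```text
t 9.85 pos [ 0.5648 -0.0394  0.014 ] dk [-0.102  -0.0009  0.014 ] F [-14.2  -2.5  12. ] w 0.0483 z [-0.007 -0.001 -1.   ] jaw 98.7 q [-0.2   0.16  1.89 -0.    1.1  -1.92]
```

Foot is butted (14 N reaction, foot x ≈ 0). Releasing and rising.

>>> {"method": "drive_tool", "body": {
  "moves": "0 0 0 0 -0.2 0 4.6;0 0 0 0 0 0 5.5;0 0 0 0 0 0 7;0 0 0 0 0 0 8.5;0 0 0 0 0 0 8.5"
}}

```text
clock: 10.27
ee_pos: [0.5657, -0.0392, 0.0137]
eef_rot: [0.001, 0.652, 0.759, 0.001]
ft_force: [0.2, 0.5, -0.6]
width: 0.0848
```

>>> {"method": "drive_tool", "body": {
  "moves": "0 0 0 0 0 -2 8.5;0 0 0 0 0 -3 8.5;0 0 0 0 0 -3 8.5;0 0 0 0 0 -3 8.5;0 0 0 0 0 -3 8.5"
}}

```text
clock: 10.68
ee_pos: [0.565, -0.039, 0.1547]
eef_rot: [0.0, 0.651, 0.759, 0.0]
ft_force: [0.5, 0.4, -1.4]
width: 0.0851
```

```bash
python3 - <<'E'
from h import *
from scipy.optimize import least_squares
show()
st=sensors.state()
for n in('side','wrist'):
    st=sensors.state();c=capture(n);save(c,n+'8');c['st']=st;np.save(n+'8.npy',c,allow_pickle=True)
cv2.imwrite('pics/side8z.png',cv2.resize(cv2.imread('pics/side8.png')[150:300,220:420],None,fx=4,fy=4,interpolation=cv2.INTER_CUBIC))
D=np.array([[.6244,.2301,.0533,1.6143],[.5048,.2311,-.24,1.89],[.5893,.0722,.12,1.82],[.5944,.014,.21,1.83],[.4702,.0977,-.2,2.08],[np.hypot(*st['ee_pos'][:2]),st['ee_pos'][2],st['q'][1],st['q'][2]]])
f=lambda p:np.r_[p[0]+p[1]*np.sin(D[:,2])+p[2]*np.sin(D[:,2]+D[:,3]+p[4])-D[:,0],p[3]+p[1]*np.cos(D[:,2])+p[2]*np.cos(D[:,2]+D[:,3]+p[4])-D[:,1]]
s=least_squares(f,[0,.4,.4,0,0]);print(s.x,np.abs(s.fun).max())
E
```

```text
t 10.68 pos [ 0.565  -0.039   0.1547] dk [-0.1017 -0.0006  0.1547] F [ 0.5  0.4 -1.4] w 0.0851 z [ 0.001  0.    -1.   ] jaw 98.7 q [-0.2  -0.03  1.82  0.    1.34 -1.92]
[-1.78159540e-05  4.27725210e-01  6.23649384e-01 -3.87985456e-02
  1.58480729e-01] 0.0031434607368125977
```

View pics/side8z.png

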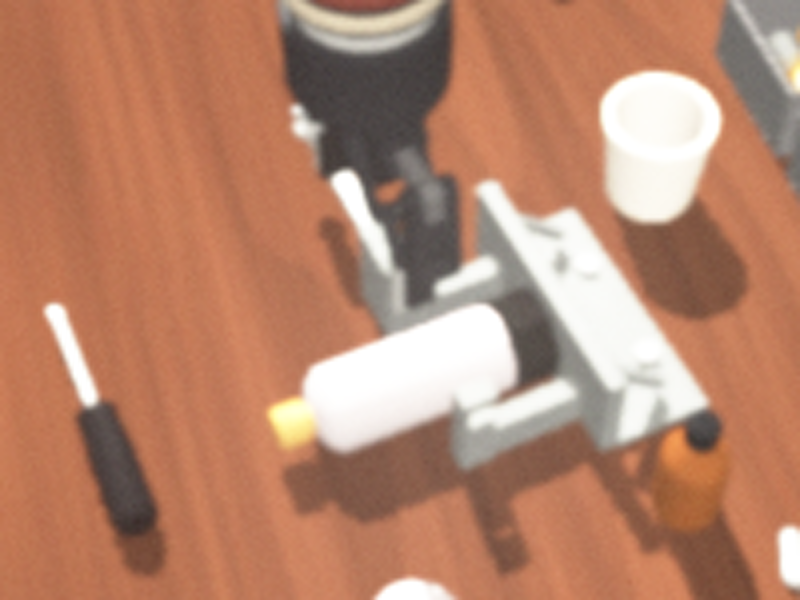

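View pics/wrist8.png

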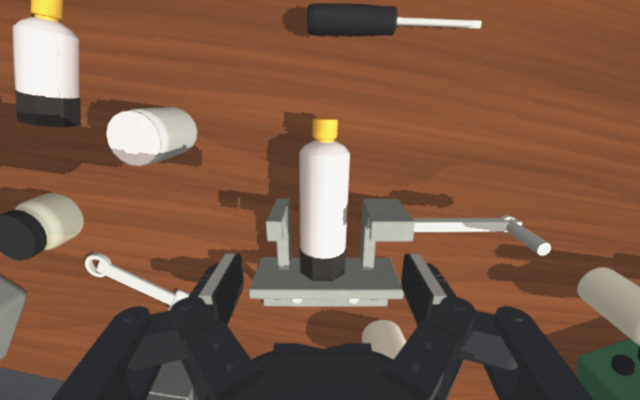

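Both views show the cylinder lying between the cheeks with its foot at the plate (wrist view: cap (326,122), boot end (322,278)). I'll check the numbers.

```bash
python3 - <<'E'
from h import *
c=np.load('wrist8.npy',allow_pickle=True).item();st=c['st'];P=cloud(c,st);z=P[...,2]
m=np.zeros(z.shape,bool);m[115:258,294:356]=1;m&=(z>.028)&(z<.06)
rc=cv2.minAreaRect(P[m][:,:2].astype(np.float32));print(rc,todk(np.r_[rc[0],.025]))
a=P[m];d=np.array([todk(p) for p in a]);
for lo in range(-170,-20,20):
    k=(d[:,0]>lo/1e3)&(d[:,0]<(lo+20)/1e3);
    if k.sum()>20: print(lo,k.sum(),(d[k,1].min()+d[k,1].max())/2,np.percentile(d[k,2],95))
print('cap end x',todk(onplane(c,[[326,119]],.037,st)[0]), d[:,0].min())
# plate edge
print([todk(p).round(4) for p in onplane(c,[[258,260],[400,262]],.065,st)])
# candidate: alpha 45, L=120
al=45
for al in(45,):
    Rt=Rdown(98.6,al,DX);g=dk(-.120,-.001,.031);
    print('tcp target',g+.0187*Rt[:,2]);plan(g+.0187*Rt[:,2]-.1*Rt[:,2],Rt,8,8.5)
E
```

```text
((0.573364794254303, -0.0386318676173687), (0.14439980685710907, 0.04948169365525246), 7.631625175476074) [-0.09340688 -0.00148089  0.025     ]
-170 407 -0.0009364142161088756 0.037176909606814135
-150 873 -0.0008186844897157212 0.04910446062013355
-130 1023 -0.0008261272101432338 0.0499054890308288
-110 948 -0.0012176606078025155 0.049894281267418863
-90 897 -0.001667030644000967 0.05002372014521104
-70 825 -0.0020357892239133337 0.050009566706397245
-50 766 -0.001975244596232365 0.04996298557215084
-30 160 -0.0025865921971523834 0.048986448254911705
cap end x [-0.16578955  0.00036469  0.037     ] -0.16566346513958563
[array([-0.0348, -0.0655,  0.065 ]), array([-0.033 ,  0.0733,  0.065 ])]
tcp target [ 0.56007299 -0.04015571  0.0177771 ]
dist 0.10745990659373762 ang 44.302708793974986 n 8
-5.54 0.02 0.02 0.02 -1.01 0.89 8.5; -5.54 0.02 0.02 0.02 -1.09 0.79 8.5; -5.54 0.02 0.02 0.02 -1.16 0.68 8.5; -5.54 0.02 0.02 0.02 -1.22 0.56 8.5; -5.54 0.02 0.02 0.02 -1.27 0.44 8.5
-5.54 0.02 0.02 0.01 -1.30 0.32 8.5; -5.54 0.02 0.02 0.01 -1.33 0.19 8.5; -5.54 0.02 0.02 0.01 -1.34 0.06 8.5
```

Cap end at x = -165.7 mm and axis within 1°, so the foot is butted squarely. Next I tilt the tool for the second grasp, near the valve end.

>>> {"method": "drive_tool", "body": {
  "moves": "-5.5 0 0 0 -1 0.9 8.5;-5.5 0 0 0 -1.1 0.8 8.5;-5.5 0 0 0 -1.2 0.7 8.5;-5.5 0 0 0 -1.2 0.55 8.5;-5.5 0 0 0 -1.3 0.45 8.5"
}}

```text
clock: 11.2
ee_pos: [0.5143, -0.0468, 0.1079]
eef_rot: [0.157, 0.632, 0.736, 0.182]
ft_force: [-0.2, 0.3, 0.2]
width: 0.085
```

>>> {"method": "drive_tool", "body": {
  "moves": "-5.5 0 0 0 -1.3 0.3 8.5;-5.5 0 0 0 -1.3 0.2 8.5;-5.5 0 0 0 -1.3 0.1 8.5;0 0 0 0 0 0 8.5"
}}

```text
clock: 11.53
ee_pos: [0.4778, -0.0485, 0.0716]
eef_rot: [0.238, 0.607, 0.703, 0.283]
ft_force: [-1.7, 0.8, -3.4]
width: 0.085
```

```bash
python3 - <<'E'
from h import *
show()
Rt=Rdown(98.6,45,DX);g=dk(-.120,-.001,.031);plan(g+.0187*Rt[:,2],Rt,4,8.5)
E
```

```text
t 11.53 pos [ 0.4778 -0.0485  0.0716] dk [-0.1894  0.003   0.0716] F [-1.7  0.8 -3.4] w 0.085 z [ 0.679  0.109 -0.726] jaw 98.6 q [-0.52 -0.6   2.55  0.74  0.7  -2.69]
dist 0.0986286706869099 ang 1.64410674504626 n 4
-0.39 -0.09 -0.09 -0.11 0.58 2.40 8.5; -0.39 -0.09 -0.09 -0.11 0.56 2.40 8.5; -0.39 -0.09 -0.09 -0.11 0.54 2.40 8.5; -0.39 -0.09 -0.09 -0.10 0.53 2.41 8.5
```

```bash
python3 - <<'E'
from h import *
show()
Rt=Rdown(98.6,40,DX);g=dk(-.120,-.001,.031);plan(g+.0187*Rt[:,2],Rt,5,8.5)
E
```

```text
t 11.53 pos [ 0.4778 -0.0485  0.0716] dk [-0.1894  0.003   0.0716] F [-1.7  0.8 -3.4] w 0.085 z [ 0.679  0.109 -0.726] jaw 98.6 q [-0.52 -0.6   2.55  0.74  0.7  -2.69]
dist 0.09823538551268689 ang 3.4690006740017356 n 5
0.69 -0.07 -0.07 -0.09 0.43 1.92 8.5; 0.69 -0.07 -0.07 -0.09 0.45 1.91 8.5; 0.69 -0.07 -0.07 -0.09 0.47 1.90 8.5; 0.69 -0.07 -0.07 -0.08 0.50 1.90 8.5; 0.69 -0.07 -0.07 -0.08 0.52 1.89 8.5
```

>>> {"method": "drive_tool", "body": {
  "moves": "0.7 0 0 -0.1 0.4 1.9 8.5;0.7 0 0 -0.1 0.45 1.9 8.5;0 0 0 0 0 0 8.5"
}}

```text
clock: 11.78
ee_pos: [0.5195, -0.0485, 0.0595]
eef_rot: [0.235, 0.608, 0.707, 0.275]
ft_force: [0.5, 0.5, 0.6]
width: 0.0846
```

```bash
python3 - <<'E'
from h import *
show()
Rt=Rdown(98.6,40,DX);g=dk(-.120,-.001,.031);plan(g+.0187*Rt[:,2],Rt,3,8.5)
E
```

```text
t 11.78 pos [ 0.5195 -0.0485  0.0595] dk [-0.1482 -0.0032  0.0595] F [0.5 0.5 0.6] w 0.0846 z [ 0.666  0.103 -0.739] jaw 98.7 q [-0.45 -0.39  2.44  0.76  0.58 -2.71]
dist 0.05879303934996935 ang 2.373267295769773 n 3
0.79 -0.04 0.00 0.07 0.03 1.96 8.5; 0.79 -0.04 0.00 0.07 0.05 1.96 8.5; 0.79 -0.04 0.00 0.07 0.08 1.96 8.5
```

>>> {"method": "drive_tool", "body": {
  "moves": "0.8 0 0 0.1 0.05 1.9 8.5;0.8 0 0 0.1 0.05 1.9 8.5;0.7 0 0 0 0.05 1.4 8.5;0 0 0 0 0 0 8.5"
}}

```text
clock: 12.12
ee_pos: [0.5545, -0.0405, 0.0224]
eef_rot: [0.223, 0.611, 0.713, 0.261]
ft_force: [0.0, -0.7, -0.2]
width: 0.0846
```

```bash
python3 - <<'E'
from h import *
show()
Rt=Rdown(98.6,40,DX);g=dk(-.120,-.001,.031);plan(g+.0187*Rt[:,2],Rt,1,8.5)
st=sensors.state();c=capture('wrist');save(c,'wrist9')
c=capture('side');cv2.imwrite('pics/side9z.png',cv2.resize(c['img'][150:300,220:420,::-1],None,fx=4,fy=4,interpolation=cv2.INTER_CUBIC))
E
```

```text
t 12.12 pos [ 0.5545 -0.0405  0.0224] dk [-0.1123 -0.0005  0.0224] F [ 0.  -0.7 -0.2] w 0.0846 z [ 0.638  0.099 -0.764] jaw 98.8 q [-0.37 -0.18  2.35  0.79  0.47 -2.73]
dist 0.007214782584233319 ang 0.25801180742221225 n 1
0.18 -0.15 0.11 -0.05 -0.04 0.72 8.5
```

View pics/wrist9.png

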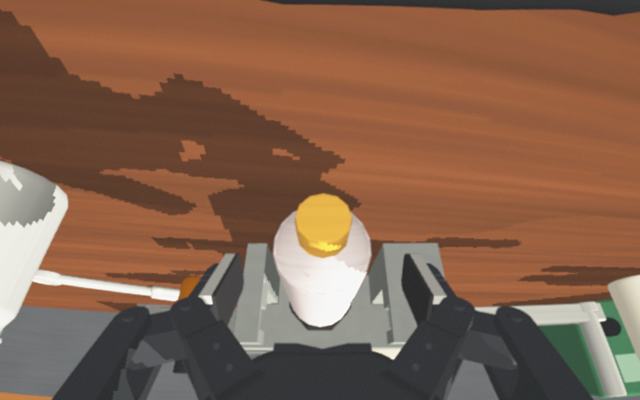

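View pics/side9z.png

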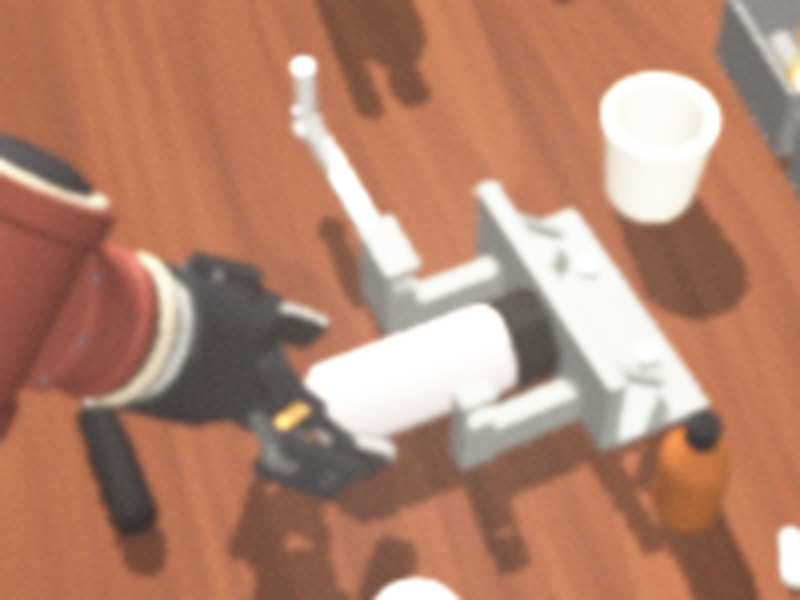

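The pads straddle the valve end of the body (wrist view: cap (323,225), pads at x≈235 and 408). Advancing 5 mm and closing.

>>> {"method": "drive_tool", "body": {
  "moves": "0 0 0 -0.05 0 0.5 8.5;0 0 0 0 0 0 6;0 0 0 0 0 0 4;0 0 0 0 0 0 4;0 0 0 0 0 0 4"
}}

```text
clock: 12.63
ee_pos: [0.556, -0.0412, 0.0197]
eef_rot: [0.225, 0.612, 0.712, 0.262]
ft_force: [-10.6, -0.6, 9.0]
width: 0.0479
```

>>> {"method": "drive_tool", "body": {
  "moves": "0 0 0 0 0 0 4;0 0 0 0 0 0 4"
}}

```text
clock: 12.8
ee_pos: [0.5559, -0.0412, 0.0197]
eef_rot: [0.225, 0.612, 0.712, 0.262]
ft_force: [-8.9, -0.5, 8.4]
width: 0.0483
```

```bash
cat >> h.py <<'E'
def raise_plan(T0p,T0R,th,foot0=(0.,-.001,.025),m=.002,cl=.001,n0=0.):
    """rows from measured start pose; th list of degrees (absolute); pose of tool fixed in cylinder"""
    def tool(t):
        t=np.radians(t);f=dk(-.025*np.sin(t)-m*min(1,t/.2),foot0[1],.025*np.cos(t)+cl*min(1,t/.1))
        Rr=R.from_rotvec(DY*t).as_matrix();F0=dk(*foot0)
        return f+Rr@(T0p-F0),Rr@T0R
    return tool
E
python3 - <<'E'
from h import *
show();st=sensors.state();np.save('T0.npy',dict(p=np.array(st['ee_pos']),R=Rst(st)),allow_pickle=True)
tool=raise_plan(np.array(st['ee_pos']),Rst(st),None)
P0,R0=tool(0)
for t in range(5,95,5):
    p,Rr=tool(t);s=R0.T@(p-P0)*100;print(t,'5 0 0',s.round(2),'tcp',p.round(3));P0,R0=p,Rr
E
```

```text
t 12.8 pos [ 0.5559 -0.0412  0.0197] dk [-0.111  -0.0015  0.0197] F [-8.9 -0.5  8.4] w 0.0483 z [ 0.64   0.098 -0.762] jaw 98.7 q [-0.37 -0.17  2.34  0.81  0.46 -2.74]
5 5 0 0 [ 0.    0.44 -1.  ] tcp [ 0.553 -0.042  0.03 ]
10 5 0 0 [ 0.    0.37 -0.9 ] tcp [ 0.551 -0.042  0.04 ]
15 5 0 0 [ 0.    0.4  -0.82] tcp [ 0.55  -0.042  0.049]
20 5 0 0 [ 0.    0.41 -0.77] tcp [ 0.55  -0.042  0.057]
25 5 0 0 [ 0.    0.41 -0.73] tcp [ 0.552 -0.042  0.066]
30 5 0 0 [-0.    0.41 -0.7 ] tcp [ 0.554 -0.042  0.074]
35 5 0 0 [-0.    0.42 -0.66] tcp [ 0.557 -0.041  0.081]
40 5 0 0 [-0.    0.44 -0.63] tcp [ 0.56  -0.041  0.087]
45 5 0 0 [-0.    0.46 -0.6 ] tcp [ 0.565 -0.04   0.093]
50 5 0 0 [-0.    0.49 -0.57] tcp [ 0.57  -0.039  0.099]
55 5 0 0 [-0.    0.52 -0.55] tcp [ 0.576 -0.038  0.103]
60 5 0 0 [-0.    0.56 -0.53] tcp [ 0.583 -0.037  0.107]
65 5 0 0 [-0.    0.6  -0.53] tcp [ 0.59  -0.036  0.11 ]
70 5 0 0 [-0.    0.63 -0.52] tcp [ 0.598 -0.035  0.112]
75 5 0 0 [-0.    0.67 -0.53] tcp [ 0.606 -0.034  0.113]
80 5 0 0 [-0.    0.71 -0.54] tcp [ 0.615 -0.032  0.114]
85 5 0 0 [-0.    0.74 -0.56] tcp [ 0.624 -0.031  0.113]
90 5 0 0 [-0.    0.77 -0.58] tcp [ 0.634 -0.029  0.112]
```

>>> {"method": "drive_tool", "body": {
  "moves": "2.5 0 0 0 0.2 -0.5 4;2.5 0 0 0 0.2 -0.5 4;2.5 0 0 0 0.2 -0.45 4;2.5 0 0 0 0.2 -0.45 4;0 0 0 0 0 0 4"
}}

```text
clock: 13.22
ee_pos: [0.5524, -0.0421, 0.0409]
eef_rot: [0.171, 0.628, 0.733, 0.198]
ft_force: [1.1, 0.0, -5.1]
width: 0.0481
```

```bash
cat >> h.py <<'E'
def nxt(ths,cap=False):
    T=np.load('T0.npy',allow_pickle=True).item();st=sensors.state();tool=raise_plan(T['p'],T['R'],None)
    show();Rn=Rst(st);rv=np.degrees(R.from_matrix(Rn@T['R'].T).as_rotvec());print('theta',(rv@DY).round(2),'off',(rv@DX).round(2),rv[2].round(2))
    F=dk(0,-.001,.025);f=np.array(st['ee_pos'])+Rn@T['R'].T@(F-T['p']);print('implied foot',todk(f).round(4))
    p0,R0=np.array(st['ee_pos']),Rn
    for t in ths:
        p,Rr=tool(t);print(t,np.degrees(R.from_matrix(R0.T@Rr).as_rotvec()).round(2),(R0.T@(p-p0)*100).round(2));p0,R0=p,Rr
E
python3 -c "
from h import *
nxt([15,20,25,30])"
```

```text
t 13.22 pos [ 0.5524 -0.0421  0.0409] dk [-0.1147 -0.0018  0.0409] F [ 1.1  0.  -5.1] w 0.0481 z [ 0.5    0.075 -0.863] jaw 98.7 q [-0.33 -0.19  2.26  0.4   0.63 -2.33]
theta 9.98 off -0.11 0.05
implied foot [-0.0044 -0.0012  0.0268]
15 [5.02 0.07 0.1 ] [ 0.03  0.19 -0.8 ]
20 [5.   0.01 0.  ] [ 0.    0.41 -0.77]
25 [5.   0.01 0.  ] [ 0.    0.41 -0.73]
30 [5.   0.01 0.  ] [-0.    0.41 -0.7 ]
```

>>> {"method": "drive_tool", "body": {
  "moves": "5 0 0 0 0.25 -0.75 4;5 0 0 0 0.4 -0.75 4;5 0 0 0 0.4 -0.75 4;5 0 0 0 0.4 -0.7 4;0 0 0 0 0 0 4"
}}

```text
clock: 13.63
ee_pos: [0.5555, -0.0415, 0.0733]
eef_rot: [0.059, 0.648, 0.756, 0.068]
ft_force: [0.8, 1.2, -3.8]
width: 0.0481
```

```bash
python3 -c "
from h import *
nxt([35,40,45,50])
c=capture('side');cv2.imwrite('pics/side10z.png',cv2.resize(c['img'][150:300,220:420,::-1],None,fx=4,fy=4,interpolation=cv2.INTER_CUBIC))
"
```

```text
t 13.63 pos [ 0.5555 -0.0415  0.0733] dk [-0.1115 -0.0017  0.0733] F [ 0.8  1.2 -3.8] w 0.0481 z [ 0.178  0.027 -0.984] jaw 98.8 q [-0.24 -0.07  2.02  0.08  1.02 -2.  ]
theta 29.97 off -0.1 0.09
implied foot [-0.0127 -0.0011  0.0225]
35 [5.03 0.06 0.13] [ 0.02  0.26 -0.71]
40 [5.   0.01 0.  ] [-0.    0.44 -0.63]
45 [5.   0.01 0.  ] [-0.    0.46 -0.6 ]
50 [5.   0.01 0.  ] [-0.    0.49 -0.57]
```

View pics/side10z.png

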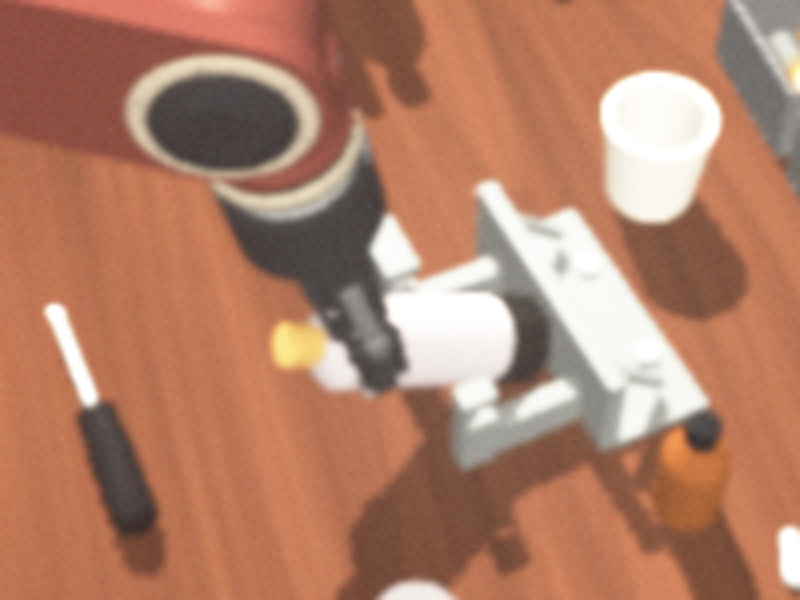

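The side view shows the cylinder raised about 30° with its boot at the plate. The implied foot is at x = -13 mm, z = 22 mm. Continuing.

>>> {"method": "drive_tool", "body": {
  "moves": "5 0 0 0 0.25 -0.7 4;5 0 0 0 0.4 -0.65 4;5 0 0 0 0.45 -0.6 4;5 0 0 0 0.5 -0.6 4;0 0 0 0 0 0 4"
}}

```text
clock: 14.1
ee_pos: [0.5685, -0.0388, 0.0956]
eef_rot: [-0.056, 0.649, 0.756, -0.063]
ft_force: [-0.1, -0.5, -4.3]
width: 0.048
```

```bash
python3 -c "
from h import *
nxt([55,60,65,70])
c=capture('wrist');save(c,'wrist11')
c=capture('side');cv2.imwrite('pics/side11z.png',cv2.resize(c['img'][150:300,220:420,::-1],None,fx=4,fy=4,interpolation=cv2.INTER_CUBIC))
"
```

```text
t 14.1 pos [ 0.5685 -0.0388  0.0956] dk [-0.0982 -0.0009  0.0956] F [-0.1 -0.5 -4.3] w 0.048 z [-0.167 -0.023 -0.986] jaw 98.8 q [-0.17  0.15  1.75 -0.05  1.4  -1.88]
theta 50.05 off 0.03 0.13
implied foot [-0.0229 -0.0002  0.0139]
55 [ 4.95 -0.05  0.12] [-0.06  0.63 -0.88]
60 [5.   0.01 0.  ] [-0.    0.56 -0.53]
65 [5.   0.01 0.  ] [-0.    0.6  -0.53]
70 [5.   0.01 0.  ] [-0.    0.63 -0.52]
```

View pics/side11z.png

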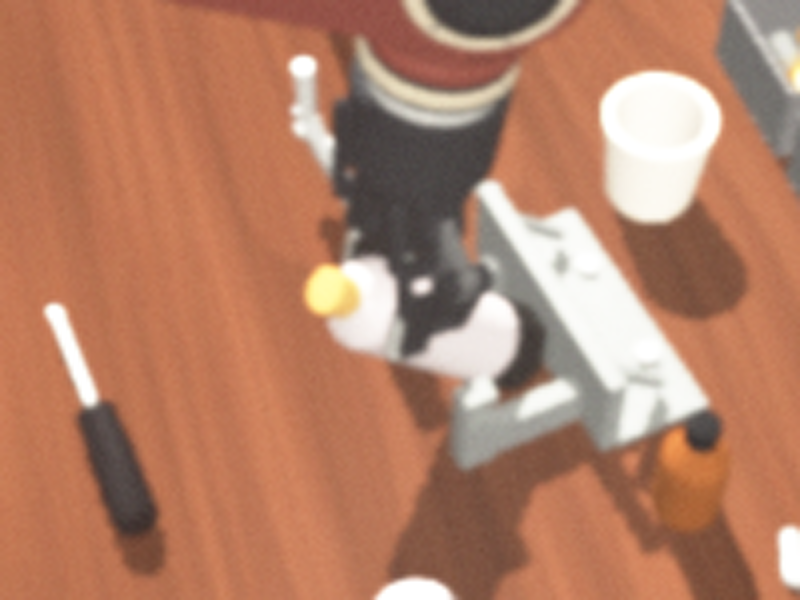

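View pics/wrist11.png

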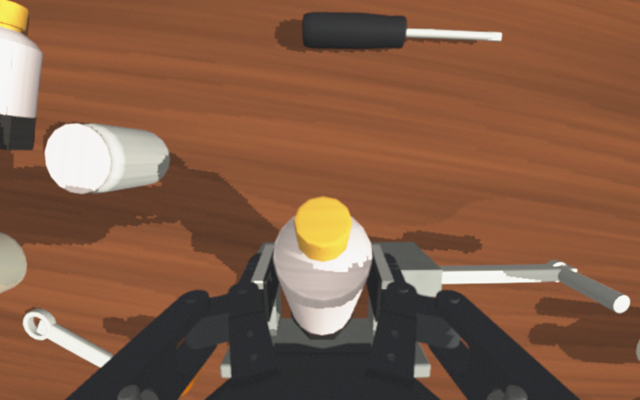

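At about 50° the grip has not slipped (cap (323,228) as before) and the boot is still at the plate. Continuing.

>>> {"method": "drive_tool", "body": {
  "moves": "5 0 0 0 0.6 -0.75 4;5 0 0 0 0.55 -0.55 4;5 0 0 0 0.6 -0.5 4;5 0 0 0 0.6 -0.5 4;0 0 0 0 0 0 4"
}}

```text
clock: 14.62
ee_pos: [0.5954, -0.0349, 0.1104]
eef_rot: [-0.169, 0.629, 0.733, -0.196]
ft_force: [-1.3, 0.8, 1.3]
width: 0.0481
```

```bash
python3 -c "
from h import *
nxt([75,80,85,89])
"
```

```text
t 14.62 pos [ 0.5954 -0.0349  0.1104] dk [-0.0711 -0.001   0.1104] F [-1.3  0.8  1.3] w 0.0481 z [-0.494 -0.074 -0.866] jaw 98.7 q [-0.12  0.43  1.45 -0.14  1.77 -1.84]
theta 70.35 off 0.02 0.11
implied foot [-0.0288 -0.0004  0.0076]
75 [ 4.65 -0.02  0.1 ] [-0.04  0.81 -0.81]
80 [5.   0.01 0.  ] [-0.    0.71 -0.54]
85 [5.   0.01 0.  ] [-0.    0.74 -0.56]
89 [4. 0. 0.] [-0.    0.61 -0.47]
```

>>> {"method": "drive_tool", "body": {
  "moves": "4.7 0 0 0 0.8 -0.85 4;5 0 0 0 0.7 -0.55 4;5 0 0 0 0.7 -0.55 4;0 0 0 0 0 0 4"
}}

```text
clock: 14.95
ee_pos: [0.623, -0.0307, 0.1129]
eef_rot: [-0.25, 0.602, 0.701, -0.289]
ft_force: [-1.7, 0.2, -1.8]
width: 0.048
```

```bash
python3 -c "
from h import *
nxt([87,90])
"
```

```text
t 14.95 pos [ 0.623  -0.0307  0.1129] dk [-0.0432 -0.001   0.1129] F [-1.7  0.2 -1.8] w 0.048 z [-0.698 -0.105 -0.708] jaw 98.7 q [-0.09  0.65  1.21 -0.19  2.04 -1.83]
theta 85.28 off 0.02 0.11
implied foot [-0.0287 -0.0004  0.0027]
87 [ 1.72 -0.02  0.1 ] [-0.04  0.36 -0.36]
90 [3. 0. 0.] [-0.    0.46 -0.36]
```

>>> {"method": "drive_tool", "body": {
  "moves": "2 0 0 0 0.35 -0.3 4;2.7 0 0 0 0.45 -0.3 4;0 0 0 0 0 0 4;0 0 0 0 0 0 4"
}}

```text
clock: 15.28
ee_pos: [0.6325, -0.0293, 0.1122]
eef_rot: [-0.272, 0.592, 0.69, -0.314]
ft_force: [-4.4, -0.0, -8.8]
width: 0.0478
```

```bash
python3 -c "
from h import *
nxt([90])
for n in ('wrist','side'):
  st=sensors.state();c=capture(n);save(c,n+'12')
cv2.imwrite('pics/side12z.png',cv2.resize(cv2.imread('pics/side12.png')[150:300,220:420],None,fx=4,fy=4,interpolation=cv2.INTER_CUBIC))
"
```

```text
t 15.28 pos [ 0.6325 -0.0293  0.1122] dk [-0.0335 -0.0011  0.1122] F [-4.4 -0.  -8.8] w 0.0478 z [-0.747 -0.113 -0.655] jaw 98.7 q [-0.09  0.72  1.14 -0.21  2.12 -1.84]
theta 89.45 off -0.0 0.1
implied foot [-0.0272 -0.0005  0.0012]
90 [0.55 0.01 0.09] [-0.04  0.09 -0.08]
```

View pics/side12z.png

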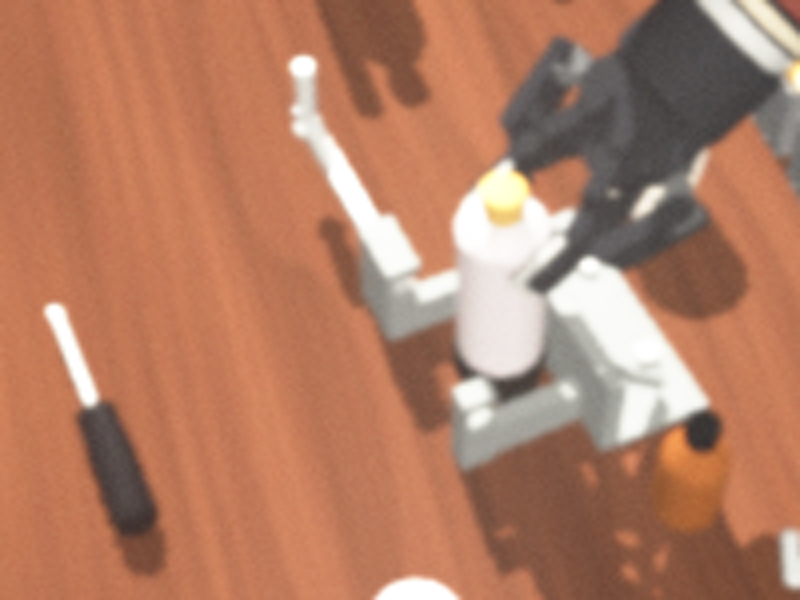

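View pics/wrist12.png

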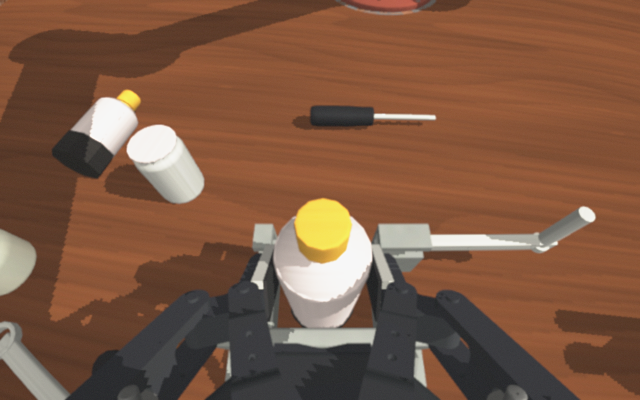

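Upright within about half a degree, foot about 27 mm before the plate. I nudge the last bit, then release and back out.

>>> {"method": "drive_tool", "body": {
  "moves": "0.4 0 0 0 0.1 0 4;0 0 0 0 0 0 4.6;0 0 0 0 0 0 5.5;0 0 0 0 0 0 7;0 0 0 0 0 0 8.5"
}}

```text
clock: 15.8
ee_pos: [0.6364, -0.029, 0.1159]
eef_rot: [-0.271, 0.592, 0.69, -0.316]
ft_force: [0.7, 0.1, -0.2]
width: 0.0769
```

>>> {"method": "drive_tool", "body": {
  "moves": "0 0 0 0 0 0 8.5;0 0 0 0 0 -1.5 8.5;0 0 0 0 0 -2.5 8.5;0 0 0 0 0 -3 8.5;0 0 0 0 0 -3 8.5"
}}

```text
clock: 16.22
ee_pos: [0.7108, -0.0173, 0.1802]
eef_rot: [-0.273, 0.592, 0.689, -0.317]
ft_force: [0.7, -0.4, -0.0]
width: 0.0851
```

```bash
python3 -c "
from h import *
show()
for n in ('wrist','side','top'):
  st=sensors.state();c=capture(n);save(c,n+'13');c['st']=st;np.save(n+'13.npy',c,allow_pickle=True)
cv2.imwrite('pics/side13z.png',cv2.resize(cv2.imread('pics/side13.png')[150:300,220:420],None,fx=4,fy=4,interpolation=cv2.INTER_CUBIC))
"
```

```text
t 16.22 pos [ 0.7108 -0.0173  0.1802] dk [ 0.0457 -0.001   0.1802] F [ 0.7 -0.4 -0. ] w 0.0851 z [-0.751 -0.115 -0.65 ] jaw 98.7 q [-0.06  0.85  0.82 -0.22  2.31 -1.86]
```

View pics/side13z.png

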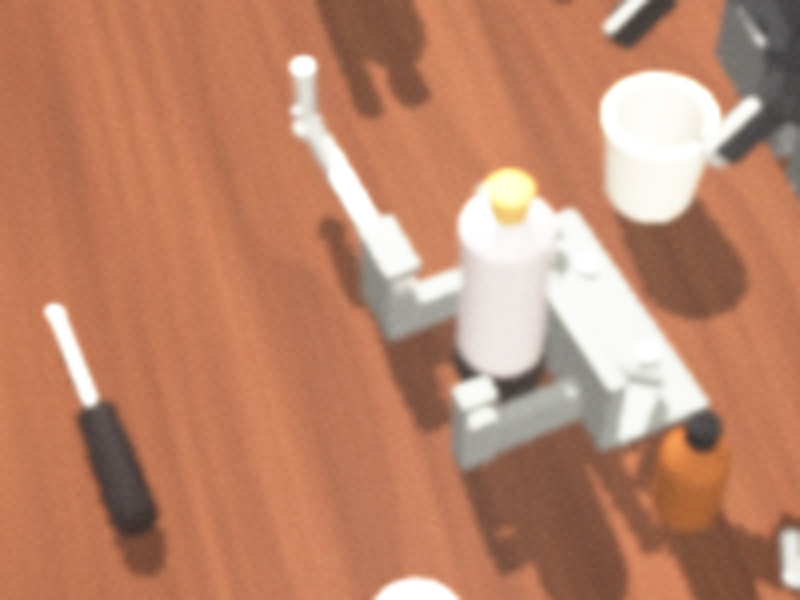

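View pics/wrist13.png

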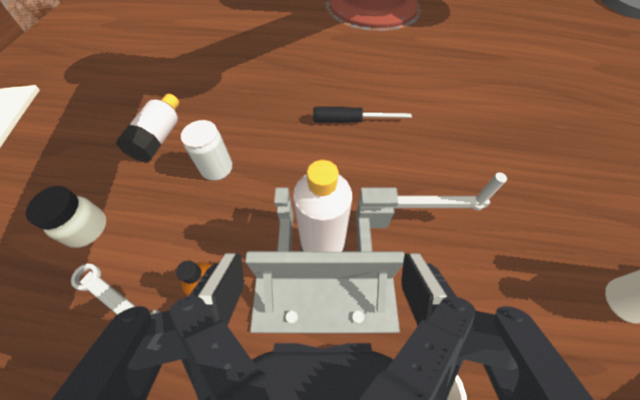

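The cylinder stands freely in the bay and nothing else looks disturbed (side zoom: cap (510,195), handle (303,65)). I'll check its pose, then plan the bolt.

```bash
python3 - <<'E'
from h import *
t=np.load('top13.npy',allow_pickle=True).item();s=np.load('side13.npy',allow_pickle=True).item()
for n,c in(('top',t),('side',s)):
    hsv=cv2.cvtColor(c['img'],cv2.COLOR_RGB2HSV);m=cv2.inRange(hsv,(18,110,120),(35,255,255))
    k,l,S,C=cv2.connectedComponentsWithStats(m)
    for i in range(1,k):
        if S[i,4]>15:
            p=todk(onplane(c,[C[i]],.163,None)[0])
            if abs(p[0])<.15 and abs(p[1])<.1: print(n,S[i],C[i].round(1),p.round(4))
w=np.load('wrist13.npy',allow_pickle=True).item();P=cloud(w,w['st']);m=np.zeros((400,640),bool);m[160:205,305:345]=1
q=np.array([todk(p) for p in P[m] if p[2]>.158 and p[2]<.175]);print('cap top',q.mean(0),q.min(0),q.max(0),len(q))
print('handle',todk(onplane(s,[[220+303/4,150+63/4]],.101)[0]), todk(onplane(w,[[502,179]],.101,w['st'])[0]))
show()
plan(dk(.02,.19,.235),Rst(),6,8.5)
E
```

```text
top [334 165   7   8  52] [336.8 168.6] [-0.0255 -0.0017  0.163 ]
side [432 189   6   7  25] [434.6 192. ] [ 0.1445 -0.0666  0.163 ]
side [344 201   7   4  20] [346.8 202.8] [-0.0323 -0.0142  0.163 ]
cap top [-0.02262513 -0.0013116   0.16393713] [-0.03694984 -0.01324162  0.15806478] [-0.01252548  0.01048492  0.16607841] 737
handle [-0.06503201  0.18484691  0.101     ] [-0.06335887  0.18395913  0.101     ]
t 16.37 pos [ 0.7121 -0.0173  0.1812] dk [ 0.047  -0.0012  0.1812] F [-0.5  0.6 -0.2] w 0.0852 z [-0.747 -0.115 -0.654] jaw 98.7 q [-0.06  0.85  0.82 -0.22  2.31 -1.86]
dist 0.20041677873125835 ang 0.0 n 6
0.00 0.00 0.00 3.19 -0.97 -0.25 8.5; 0.00 0.00 0.00 3.19 -0.97 -0.25 8.5; 0.00 0.00 0.00 3.19 -0.97 -0.25 8.5; 0.00 0.00 0.00 3.19 -0.97 -0.25 8.5; 0.00 0.00 0.00 3.19 -0.97 -0.25 8.5
0.00 0.00 0.00 3.19 -0.97 -0.25 8.5
```

>>> {"method": "drive_tool", "body": {
  "moves": "0 0 0 2 -1.5 -1.5 8.5;0 0 0 3.2 -1 -0.5 8.5;0 0 0 3.2 -1 -0.3 8;0 0 0 3.2 -1 0 7;0 0 0 3.2 -0.6 0 6"
}}

```text
clock: 16.78
ee_pos: [0.6709, 0.1274, 0.2326]
eef_rot: [-0.273, 0.592, 0.689, -0.318]
ft_force: [-0.4, 0.0, -0.2]
width: 0.0607
```

>>> {"method": "drive_tool", "body": {
  "moves": "0 0 0 3.2 0 0 6;0 0 0 1 0 0 6;0 0 0 0 0 0 6"
}}

```text
clock: 17.03
ee_pos: [0.6644, 0.1705, 0.2314]
eef_rot: [-0.273, 0.59, 0.69, -0.319]
ft_force: [-0.3, -0.3, 0.3]
width: 0.0601
```

```bash
python3 -c "
from h import *
show();plan(dk(-.066,.184,.17),Rdown(98.6),8,6)"
```

```text
t 17.03 pos [0.6644 0.1705 0.2314] dk [0.0279 0.1917 0.2314] F [-0.3 -0.3  0.3] w 0.0601 z [-0.752 -0.118 -0.648] jaw 98.9 q [ 0.15  0.76  0.88 -0.01  2.37 -1.58]
dist 0.11247824188702946 ang 49.5947317294505 n 8
-6.20 0.01 0.04 -0.09 -0.18 1.39 6; -6.20 0.01 0.04 -0.09 -0.33 1.36 6; -6.20 0.01 0.04 -0.09 -0.47 1.32 6; -6.20 0.01 0.04 -0.09 -0.61 1.26 6; -6.20 0.01 0.04 -0.09 -0.74 1.19 6
-6.20 0.01 0.04 -0.09 -0.87 1.10 6; -6.20 0.01 0.04 -0.09 -0.98 1.00 6; -6.20 0.01 0.04 -0.10 -1.08 0.89 6
```

>>> {"method": "drive_tool", "body": {
  "moves": "-6.2 0 0 -0.1 -0.2 1.4 6;-6.2 0 0 -0.1 -0.3 1.3 6;-6.2 0 0 -0.1 -0.5 1.3 6;-6.2 0 0 -0.1 -0.6 1.2 6;-6.2 0 0 -0.1 -0.7 1.2 6"
}}

```text
clock: 17.45
ee_pos: [0.6097, 0.1521, 0.1943]
eef_rot: [-0.103, 0.644, 0.748, -0.12]
ft_force: [-0.5, 0.1, 0.5]
width: 0.0604
```

>>> {"method": "drive_tool", "body": {
  "moves": "-6.2 0 0 -0.1 -0.9 1.1 6;-6.2 0 0 -0.1 -1 1 6;-6.2 0 0 -0.1 -1.1 0.9 5;0 0 0 0 0 0 4;0 0 0 0 0 0 4"
}}

```text
clock: 17.87
ee_pos: [0.5711, 0.1438, 0.1689]
eef_rot: [-0.001, 0.652, 0.758, -0.002]
ft_force: [1.2, 0.0, 0.5]
width: 0.0401
```

```bash
python3 -c "
from h import *
show();plan(dk(-.066,.184,.072),Rdown(98.6),4,4)
c=capture('wrist');save(c,'wrist14')"
```

```text
t 17.87 pos [0.5711 0.1438 0.1689] dk [-0.0684  0.1792  0.1689] F [1.2 0.  0.5] w 0.0401 z [-0.004 -0.001 -1.   ] jaw 98.6 q [ 0.12  0.02  1.76 -0.    1.37 -1.6 ]
dist 0.09701500644339087 ang 0.22427112578824113 n 4
-0.05 0.01 -0.00 0.12 0.07 2.42 4; -0.05 0.01 -0.00 0.12 0.07 2.42 4; -0.05 0.01 -0.00 0.12 0.06 2.42 4; -0.05 0.01 -0.00 0.12 0.06 2.42 4
```

View pics/wrist14.png

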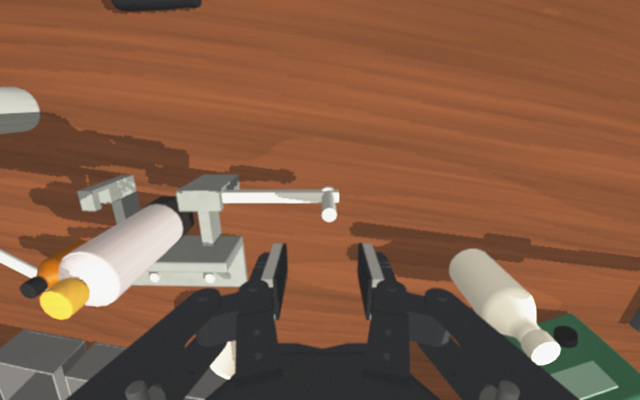

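The handle is at (329,208) and the pads are centred on about x=322 in the image. Correcting 5 mm along the jaw axis and descending.

>>> {"method": "drive_tool", "body": {
  "moves": "0 0 0 0.25 0.1 2 4;0 0 0 0.2 0.1 3 4;0 0 0 0 0 3 4;0 0 0 0 0 1.6 4;0 0 0 0 0 0 4"
}}

```text
clock: 18.33
ee_pos: [0.5754, 0.1497, 0.0717]
eef_rot: [-0.002, 0.652, 0.758, -0.002]
ft_force: [-0.3, -0.1, -1.2]
width: 0.0401
```

```bash
python3 -c "
from h import *
show()"
```

```text
t 18.33 pos [0.5754 0.1497 0.0717] dk [-0.0633  0.1844  0.0717] F [-0.3 -0.1 -1.2] w 0.0401 z [-0.005 -0.001 -1.   ] jaw 98.6 q [ 0.13  0.13  1.81 -0.    1.21 -1.59]
```

>>> {"method": "drive_tool", "body": {
  "moves": "0 0 0 0 0 0 2;0 0 0 0 0 0 0.8;0 0 0 0 0 0 0.8;0 0 0 0 0 0 0.8"
}}

```text
clock: 18.67
ee_pos: [0.5788, 0.1507, 0.0785]
eef_rot: [0.003, 0.652, 0.759, 0.003]
ft_force: [1.8, -1.8, 0.9]
width: 0.0098
```

```bash
python3 -c "
from h import *
show()"
```

```text
t 18.67 pos [0.5788 0.1507 0.0785] dk [-0.0597  0.1849  0.0785] F [ 1.8 -1.8  0.9] w 0.0098 z [ 0.007  0.    -1.   ] jaw 98.7 q [ 0.13  0.13  1.8  -0.    1.21 -1.59]
```

>>> {"method": "drive_tool", "body": {
  "moves": "0 0 0 -1 -0.1 0 0.8;0 0 0 -1.5 -0.1 0 0.8;0 0 0 -1.5 0 0 0.8;0 0 0 -1.5 0 0 0.8;0 0 0 -1.5 0 0 0.8"
}}

```text
clock: 19.08
ee_pos: [0.5894, 0.0818, 0.0786]
eef_rot: [0.004, 0.652, 0.759, 0.006]
ft_force: [11.3, 5.0, -5.8]
width: 0.0095
```

```bash
python3 -c "
from h import *
show();c=capture('wrist');save(c,'wrist15')"
```

```text
t 19.08 pos [0.5894 0.0818 0.0786] dk [-0.0595  0.1152  0.0786] F [11.3  5.  -5.8] w 0.0095 z [ 0.014  0.003 -1.   ] jaw 98.7 q [ 0.01  0.11  1.81  0.    1.2  -1.71]
```

View pics/wrist15.png

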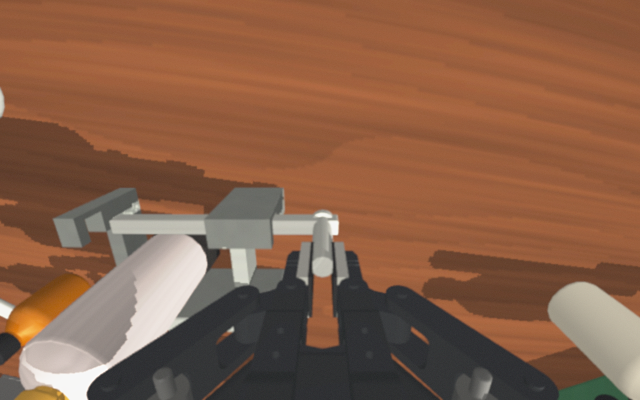

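The bolt has moved most of the way, with its tip at (112,222) near the keeper. 30 mm remain.

>>> {"method": "drive_tool", "body": {
  "moves": "0 0 0 -1 0.1 0 0.8;0 0 0 -1 0.05 0 0.8;0 0 0 -0.7 0 0 0.8;0 0 0 -0.3 0 0 0.8;0 0 0 0 0 0 0.8"
}}

```text
clock: 19.55
ee_pos: [0.5938, 0.0533, 0.0785]
eef_rot: [0.002, 0.652, 0.758, 0.005]
ft_force: [5.4, 6.3, 0.1]
width: 0.0096
```

```bash
python3 -c "
from h import *
show()
for n in('side','wrist'):
  c=capture(n);save(c,n+'16');c['st']=sensors.state();np.save(n+'16.npy',c,allow_pickle=True)
cv2.imwrite('pics/side16z.png',cv2.resize(cv2.imread('pics/side16.png')[150:300,220:420],None,fx=4,fy=4,interpolation=cv2.INTER_CUBIC))
"
```

```text
t 19.55 pos [0.5938 0.0533 0.0785] dk [-0.0595  0.0864  0.0785] F [5.4 6.3 0.1] w 0.0096 z [ 0.009  0.005 -1.   ] jaw 98.6 q [-0.04  0.12  1.81  0.01  1.2  -1.76]
```

View pics/side16z.png

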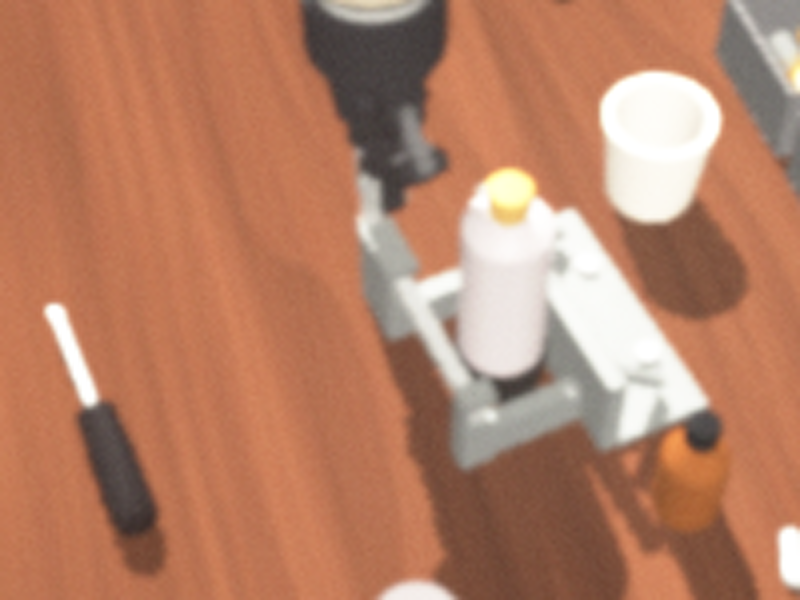

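View pics/wrist16.png

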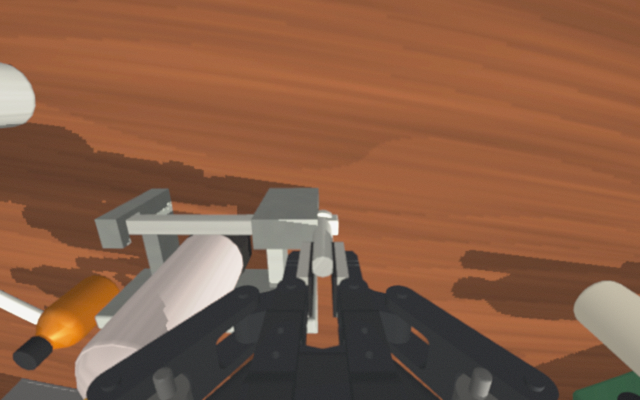

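The bolt spans the bay into the keeper. A last small push to the stop, then release.

>>> {"method": "drive_tool", "body": {
  "moves": "0 0 0 -0.2 0 0 0.8;0 0 0 -0.1 0 0 0.8;0 0 0 0 0 0 0.8"
}}

```text
clock: 19.9
ee_pos: [0.5938, 0.0532, 0.0785]
eef_rot: [0.0, 0.652, 0.758, 0.007]
ft_force: [3.7, 14.1, 2.0]
width: 0.0096
```

```bash
python3 -c "
from h import *
show()"
```

```text
t 19.9 pos [0.5938 0.0532 0.0785] dk [-0.0595  0.0863  0.0785] F [ 3.7 14.1  2. ] w 0.0096 z [ 0.009  0.01  -1.   ] jaw 98.6 q [-0.04  0.12  1.81  0.01  1.2  -1.77]
```

>>> {"method": "drive_tool", "body": {
  "moves": "0 0 0 0 0 0 1.5;0 0 0 0 0 0 2.8;0 0 0 0 0 0 2.8;0 0 0 0 0 -1.5 2.8;0 0 0 0 0 -2.5 2.8"
}}

```text
clock: 20.32
ee_pos: [0.5885, 0.0485, 0.1129]
eef_rot: [-0.002, 0.652, 0.759, -0.002]
ft_force: [-0.1, 0.9, 0.1]
width: 0.0279
```

>>> {"method": "drive_tool", "body": {
  "moves": "0 0 0 0 0 -3.5 2.8;0 0 0 1.5 0 -3.5 2.8;0 0 0 3 0 -3.5 2.8;0 0 0 3 0 -1 2.8;0 0 0 3 0 0 2.8"
}}

```text
clock: 20.73
ee_pos: [0.5778, 0.1503, 0.2336]
eef_rot: [0.004, 0.652, 0.758, 0.004]
ft_force: [0.2, 0.0, 0.7]
width: 0.028
```

```bash
python3 - <<'E'
from h import *
show()
for n in('side','top','wrist'):
  st=sensors.state();c=capture(n);save(c,n+'17');c['st']=st;np.save(n+'17.npy',c,allow_pickle=True)
cv2.imwrite('pics/side17z.png',cv2.resize(cv2.imread('pics/side17.png')[150:300,220:420],None,fx=4,fy=4,interpolation=cv2.INTER_CUBIC))
E
```

```text
t 20.73 pos [0.5778 0.1503 0.2336] dk [-0.0607  0.1846  0.2336] F [0.2 0.  0.7] w 0.028 z [ 0.011  0.001 -1.   ] jaw 98.6 q [ 0.13 -0.02  1.68 -0.    1.47 -1.59]
```

View pics/side17z.png

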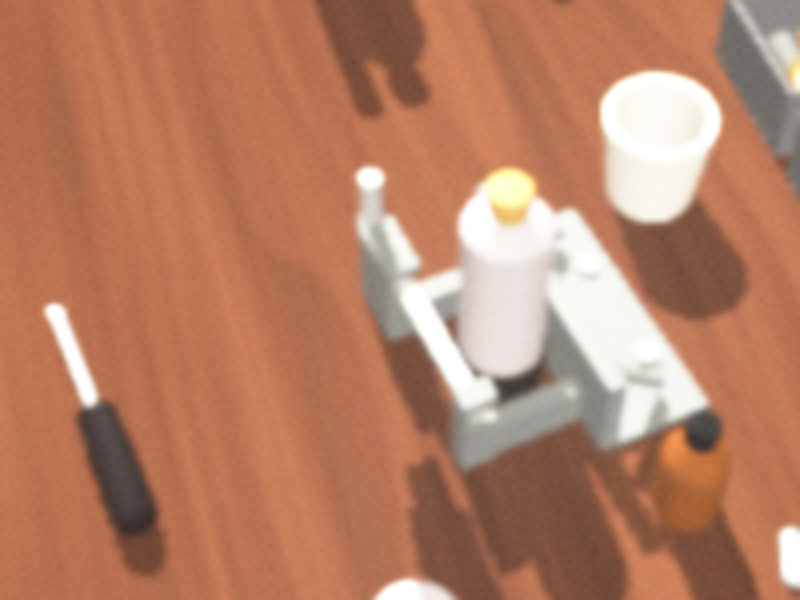

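View pics/wrist17.png

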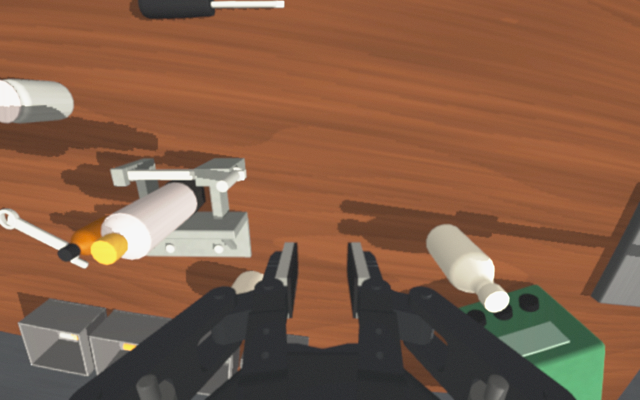

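View pics/top17.png

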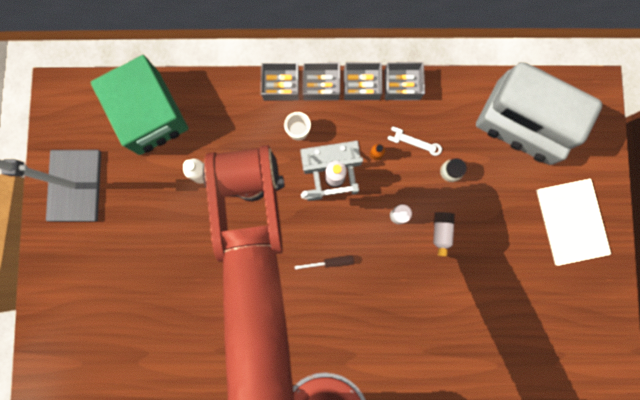

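```bash
python3 - <<'E'
from h import *
s=np.load('side17.npy',allow_pickle=True).item();w=np.load('wrist17.npy',allow_pickle=True).item();t=np.load('top17.npy',allow_pickle=True).item()
print('handle',todk(onplane(s,[[220+370/4,150+177/4]],.101)[0]).round(4))
P=cloud(w,w['st']);m=np.zeros((400,640),bool);m[228:268,85:132]=1
q=np.array([todk(p) for p in P[m] if .160<p[2]<.172]);print('cap',(q.min(0)+q.max(0))/2,np.median(q,0),len(q))
hsv=cv2.cvtColor(t['img'],cv2.COLOR_RGB2HSV);mm=cv2.inRange(hsv,(18,110,120),(35,255,255))[155:185,320:350]
v,u=np.nonzero(mm);print('top cap',todk(onplane(t,[[u.mean()+320,v.mean()+155]],.163)[0]))
r.job_done() if len(q) else None
E
```

```text
handle [-0.0657  0.0852  0.101 ]
cap [-0.02610638 -0.001204    0.16347378] [-0.02684375  0.00059155  0.16447706] 566
top cap [-0.02543746 -0.00161139  0.163     ]
the job is handed in; nothing more can be done
```

The long cylinder is standing upright in the dock with the bolt shut across it. I handed the job in at about 20.9 s; it reports no verdict.

**What I did:**
1. The bolt started about 28 mm into the bay, so I pulled it open by its handle first.
2. I carried the cylinder level from the left side, laid it between the cheeks and pushed its foot against the plate until the plate pushed back with about 14 N. Its axis measured within 1° of the dock's.
3. I released it and took hold again at the valve end with the tool tilted forward, because a downward grip could not have turned it upright.
4. I raised it in steps with the boot by the plate all the way, then released it.
5. I slid the bolt across until it met its end stop with about 14 N, let go and backed away.

**Last checks:**

| Check | Measured | Wanted |
|---|---|---|
| Cap top, in front of plate | 25–27 mm | foot centre 18–36 mm |
| Cap top, sideways from middle | about 1 mm | foot centre within 20 mm |
| Cap top height | 0.164 m | 0.165 m |
| Bolt handle position (dock y) | 85 mm, so joint about 0.10 m | joint above 0.092 m |
| Force on tool | about 0 | touching nothing |

- **Cylinder pose:** the final upright pose is inferred from the cap. I did not measure the foot again after the release.
- **Other objects:** they looked unmoved in the last top view, but I did not measure them.
- **Disagreements:** the first dock angle readings ranged from 7.2° to 11.0°. I worked with 8.6°, close to the wrist camera's 8.8°. A colour-based cap reading from the side camera, taken just after the release, was about 13 mm off sideways. It caught only 20 pixels, so I trusted the top and wrist views, which agreed.

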